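# Refit the dosing wheel and lid of a powder doser

### The arm

A 7-joint arm with a two-finger parallel gripper is mounted at the origin on the work surface. World frame = base frame: x ahead of the robot, y to its left, z up, the work surface at z = 0. Lengths are in m, angles in rad, forces in N, time in s.
With the tool pointing down it reaches from about 0.425 to 0.925 m from the base axis. Payload 6.8 kg.
Tool frame: the origin (TCP) lies midway between the tips of the shut fingers; the grasp point (between the pads) lies 19 mm behind it (bot.grasp_offset is the distance from the TCP to the grasp point, in m); z points along the fingers, x is the direction in which the jaws open and shut, and the axes are right-handed (so a half turn about z gives the same grasp; the last joint's range is limited). The gripper opens to 85 mm and grips with 20 to 120 N. Pads are 22 mm wide; open, the fingers measure 114 mm over their backs; the gripper's body (76 mm by 85 mm) begins 54 mm behind the grasp point. The pads swing forward as they close: fully open they stand 13 mm farther back than shut.
Start: joints at [1.114, 0.477, 0.022, 1.555, -0.011, 1.109, -0.083], TCP at [0.231, -0.634, 0.231] pointing down, gripper open.
Joint ranges: [-2.96, 2.96], [-0.34, 2.1], [-1.41, 1.46], [0.24, 2.44], [-1.37, 4.51], [0.17, 1.92], [-2.96, 2.96]. Speed limits (rad/s): [2.39, 2.39, 3.14, 3.14, 3.14, 3.14, 3.14].

### API

Orientations are given as a unit quaternion [w, x, y, z].
In Python, from station import bot, imaging gives the robot as it stands. The module is installed in compiled form; this text tells all that it offers.
- The arm moves only by the tool apply_moves, never from a script. Its argument "increments" is a list of rows, each a list of 7 numbers: the shift along the tool's x, y, z in mm, then the turn, a rotation vector about the tool's x, y, z in degrees, then the closure, from -1 (fully open) to 1 (shut). In form: [[dx, dy, dz, rx, ry, rz, grip], ...]. A call has exactly 8 rows; each row shifts and turns the pose as measured when the row begins, along the tool's axes as they then stand; what a row does not reach is not made up. A row lasts 1/8 s, in which the tool goes at most 62.5 mm and 10.7 degrees, less where a joint would pass 70% of its speed; a pose out of reach is approached as far as the arm can. A call with a gripper value outside its range is refused whole. The fingers move at their own pace and stop on an object; "grip_force" is the grip in N (left out, the last holds). Time passes only in rows, so rows that do not move let the fingers close, or fill a call up. It gives the time, the measured TCP pose, the force and the opening at its end, in the units of the state.
- bot.get_obs(): the state, without advancing time (a new reading comes with each control period).
- imaging.read_camera(name): name is "scene" or "top" or "wrist"; returns the picture (480x640x3 uint8, red, green, blue); there is no depth.
- imaging.get_calibration(name): a dict with "K" (3x3 intrinsics, pixels), "extrinsics" (4x4, takes a point from camera to world coordinates). Camera axes: x right, y down, z forward; pixel columns grow to the right and rows downward; lengths in m; the calibration is good to about 2 mm. A picture is of the moment at which its call begins: read the wrist's pose just before it. get_calibration takes no time and is no camera call; for the wrist camera it gives the pose at the moment of the call.
- bot.hand_in(): hands the job in, once; it reports no verdict.
The state is a dict: "t": time; "q": joint angles; "joint_vel": joint speeds; "joint_torque": joint torques, N m; "eef_pos": TCP position; "tool_rot": TCP orientation; "contact_force": force on the tool from outside, world axes, zero at the start; "torque": the same for the moment, N m; "gripper_width": opening from 0.0 (shut) to 1.0 (fully open).
Only numpy, scipy, OpenCV 4.12 (cv2) and the standard library are available. Lean on these libraries where they do the work, as an engineer would, in place of code of your own. Each camera call takes 0.05 s, during which the arm holds its last target.

### The job

Put the blue dosing wheel back into the powder doser: lower it into the collar, turn it under light pressure, without forcing it, until its key drops fully home in the drive slot. Then put the clear lid on the doser so that it sits level on the ledge all round, let go, and leave the jar, can, brush and saucer on the table where they are.

Things in the scene. Friction and masses are not known exactly. Their poses are not given: they have to be found in the camera images.
- doser: fixed powder doser: grey housing 156 x 156 mm, 88 mm tall; origin under its centre at table height, z up. On top, all about the vertical axis through the origin: white ledge ring (radius 62-77 mm, top at height 115 mm), steel drum wall (outer radius 63, inner 58 mm, rim at 130 mm), and in the drum's middle a grey collar (hole radius 24, outer radius 37 mm, top at 122 mm)
- socket_top (a point): centre of the top face of the yellow drive socket, seen down inside the collar's hole; on the doser's axis, 102 mm above the table. Its x axis lies along the slot, which is 39 x 15 mm, 12 mm deep and alike after a half turn
- socket (a joint): angle of the drive socket about z in the doser's frame (rad), 0 = slot along the doser's x; starts anywhere. It sits on a stiff geared shaft (about 0.8 N m to turn) and stays put while the wheel's key slides round on it with light pressure
- doser_ledge (a point): centre of the ledge ring on which the lid stands, on the doser's axis, 115 mm above the table
- wheel_grip (a point): centre of the orange wing handle of the blue dosing wheel: a bar 46 mm along its x, 16 mm across its y, 36 mm tall (18 mm below to 18 mm above this point). This point is 158 mm above the table while the key rides on top of the socket, and 148 mm once the key has dropped fully home
- wheel: the loose dosing wheel, about 120 g; origin at the foot of its key, 56 mm below wheel_grip, same axes. From the foot up: orange key 36 (x) x 12 (y) x 10 mm; round spigot, radius 22.5 mm, 22 mm tall, its foot coned to 18.5; blue disc, 96 mm diameter, 6 mm; then the handle. Key fits either way round; with the key riding on the socket the spigot is 10 mm into the collar (1.5 mm play)
- dry_ring: white ceramic drying ring, fixed, 80 mm outer diameter, hole 54 mm, 40 mm tall, origin under its centre; at the start the wheel's disc rests on it at any yaw, spigot and key in the hole
- lid_grip (a point): centre of the red bar handle on top of the clear lid (which has a red edge), 78 mm above the lid's lower edge. The bar is 46 mm along its x, 16 mm across its y and 36 mm tall (18 mm below to 18 mm above this point). With the lid on the ledge this point is 193 mm above the table
- lid: the loose clear lid, about 160 g, upright on the table at the start; origin at the centre of its lower edge. An inverted round cup, outer radius 70.5, inner 66.5 mm, 60 mm tall without the handle, 55 mm deep inside. Its skirt passes over the drum wall with 3.5 mm play and stands on the ledge; it cannot go down over a wheel that is not fully home
- jar: amber jar with steel cap, 68 mm across, 85 mm tall, on the table beyond the doser; origin under its centre; to be left alone
- canister: silver can, 90 mm across, 110 mm tall, on the table beyond the doser; origin under its centre; to be left alone
- brush: small hand brush lying on the table beyond the doser, along its own x, about 200 mm long; to be left alone
- saucer: blue saucer, 110 mm across, 16 mm tall, on the table at the right; origin under its centre; to be left alone
Mind the look-alikes: they are no part of the job. What is shaped like the wheel but yellow is not meant.

How it is judged:
On the way, in this order (a step that is already met when the one before it is completed fails the run):
1. the wheel's key has dropped fully home in the drive slot (z of wheel_grip in the frame of doser below 0.151 m and horizontal distance between wheel_grip and socket_top below 0.004 m and angle between the x axis of wheel_grip and the x axis of socket_top, either way round below 0.15 rad and angle between wheel_grip's own z axis and vertical below 0.05 rad), for 0.2 s.
2. the lid stands level on the ledge (z of lid_grip in the frame of doser between 0.189 and 0.1965 m and horizontal distance between lid_grip and doser_ledge below 0.007 m and angle between lid_grip's own z axis and vertical below 0.035 rad), for 0.2 s.
At the end, for the whole second after the job is handed in: the wheel is home (handle centre under 151 mm above the table; 148 is home), upright, within 4 mm of the axis and 0.15 rad of the slot; the lid stands on the ledge (its handle centre 189 to 196.5 mm up), within 7 mm of the axis, level within 0.035 rad; both at rest (all of step 1 and all of step 2 and linear speed of each of wheel, lid below 0.02 m/s); the robot touches nothing.
It fails at once if the wheel is forced: over 45 N between wheel and doser or its socket (contact force between wheel and doser above 45 N).
It fails at once if the lid is forced: over 45 N between lid and doser (contact force between lid and doser above 45 N).
It fails at once if the jar, can, brush or saucer is shifted by over 30 mm or tipped (distance of any of jar, canister, brush, saucer from where it was at the start of the episode above 0.03 m or angle between any of jar, canister, saucer's own z axis and vertical above 0.4 rad).
It also fails if it takes over 67 s, if anything falls off the work surface, if the arm or the gripper's body presses on something with over 40 N, if the wrist force passes 120 N, or if a joint passes its speed limit or range.

## Working session

There is one attempt and no reset: what is moved stays moved. The work goes in short steps, Python scripts to look and compute and a tool call to move; the robot and the scene stay as the last step left them, time stands still between calls to the robot, and variables do not carry over. Pictures are saved under pics/ and viewed, and the job is handed in when it is done.

Besides the shell and the picture viewer there is one more tool, called after "Emit:" by a JSON object that holds its "method" and its "body", one argument or row to a line. apply_moves: Moves the arm, as the interface text tells. Its arguments: {"type":"object","properties":{"increments":{"type":"array","items":{"type":"array","items":{"type":"number"}}},"grip_force":{"type":"number"}},"required":["increments"]}

```bash
mkdir -p pics; ls
python3 - <<'E'
from station import bot, imaging
import cv2
print(bot.get_obs())
for n in ["scene","top","wrist"]:
    c=imaging.get_calibration(n); print(n,c)
    cv2.imwrite(f"pics/{n}0.png",imaging.read_camera(n)[:,:,::-1])
E
```

```text
pics
{'t': 0.0, 'q': array([ 1.11391088,  0.47780272,  0.0223127 ,  1.55646558, -0.01152186,
        1.10928935, -0.08308485]), 'joint_vel': array([-1.69230713e-03, -8.60436079e-04, -1.79794573e-03,  8.57349365e-05,
       -1.11498096e-03, -1.75498890e-03,  8.29394263e-04]), 'joint_torque': array([ 1.47706771e-03, -5.96447289e+01,  1.60873018e+00, -2.81191063e+01,
        1.25535109e-02,  9.49322392e-03,  9.22406429e-06]), 'eef_pos': array([ 0.23048843, -0.6337921 ,  0.23031747]), 'tool_rot': array([-4.83247225e-04,  8.19085866e-01, -5.73670201e-01, -7.81492800e-04]), 'contact_force': array([ 0.33396966,  0.84765614, -0.01403203]), 'torque': array([ 0.04717031,  0.04561724, -0.03370126]), 'gripper_width': 0.9968847778027697}
scene {'K': array([[544.5200068 ,   0.        , 316.42286056],
       [  0.        , 544.5200068 , 231.398855  ],
       [  0.        ,   0.        ,   1.        ]]), 'extrinsics': array([[-1.74664821e-01,  5.59733459e-01, -8.10055958e-01,
         1.46665452e+00],
       [ 9.84627949e-01,  9.92604288e-02, -1.43719061e-01,
         7.56483210e-02],
       [-3.786
[... 309 characters left out ...]
.        ]]), 'extrinsics': array([[ 0.01192335, -0.99348167,  0.11336673,  0.46182048],
       [-0.99976746, -0.00980723,  0.01920554, -0.08657179],
       [-0.01796854, -0.11356936, -0.99336757,  1.25736611],
       [ 0.        ,  0.        ,  0.        ,  1.        ]])}
wrist {'K': array([[426.2816795 ,   0.        , 313.61962304],
       [  0.        , 426.2816795 , 243.67839508],
       [  0.        ,   0.        ,   1.        ]]), 'extrinsics': array([[ 0.34142399, -0.89449586, -0.2886292 ,  0.30420971],
       [-0.93990748, -0.32554532, -0.102928  , -0.60747914],
       [-0.00189322,  0.30642684, -0.95189233,  0.37363169],
       [ 0.        ,  0.        ,  0.        ,  1.        ]])}
```

View pics/top0.png

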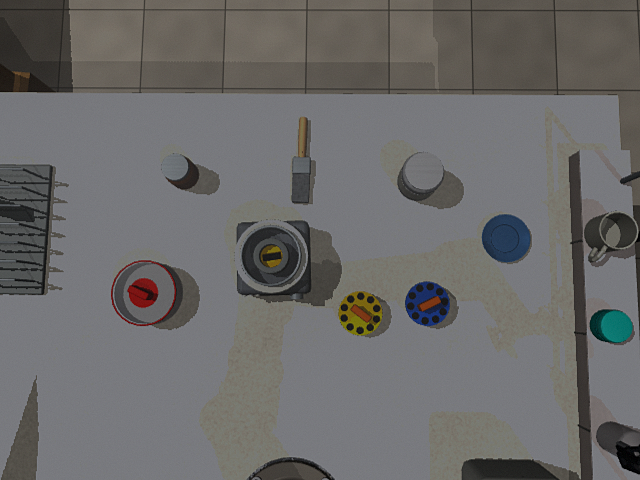

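View pics/scene0.png

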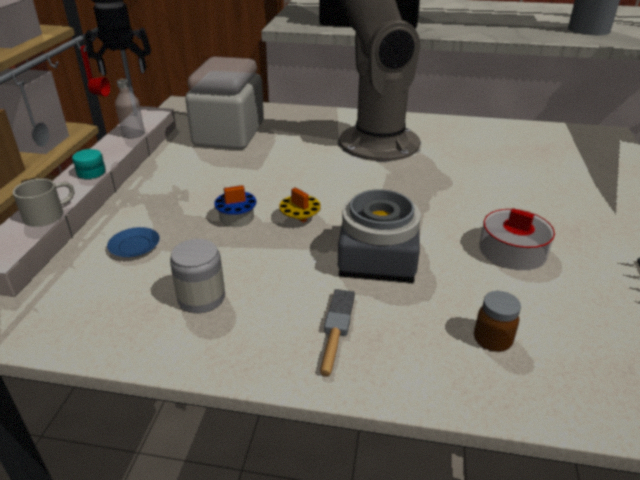

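View pics/wrist0.png

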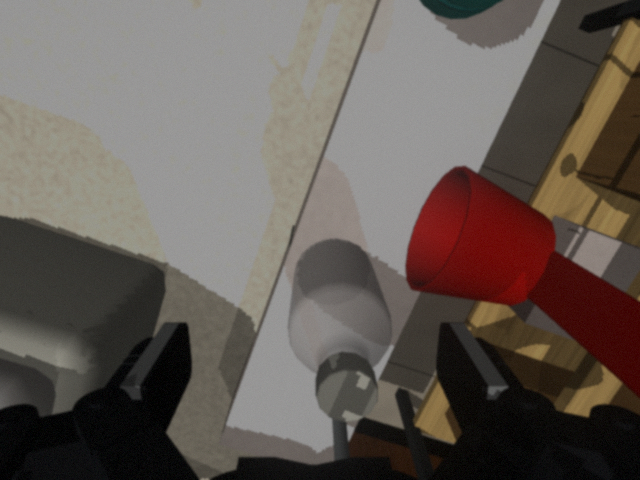

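The top view shows the blue wheel with its orange bar at about (431,304), the yellow decoy at (360,313), the doser at (273,257) and the lid at (143,293). I'll measure these now.

```bash
cat > h.py <<'E'
import numpy as np, cv2
from station import bot, imaging
def ray(cal,uv,z):
    K,T=cal["K"],cal["extrinsics"]
    d=T[:3,:3]@np.linalg.inv(K)@np.array([uv[0],uv[1],1.]); o=T[:3,3]
    return o+d*(z-o[2])/d[2]
def proj(cal,P):
    K,T=cal["K"],cal["extrinsics"]
    p=K@(T[:3,:3].T@(np.asarray(P)-T[:3,3])); return p[:2]/p[2]
def blobs(m,a=15):
    n,l,s,c=cv2.connectedComponentsWithStats(m.astype(np.uint8))
    return [(c[i].round(1),s[i][4],s[i][:4],l==i) for i in range(1,n) if s[i][4]>=a]
E
python3 - <<'E'
import cv2
im=cv2.imread("pics/top0.png")
a=cv2.resize(im[210:310,225:325],None,fx=4,fy=4,interpolation=cv2.INTER_CUBIC)
b=cv2.resize(im[255:355,330:480][:, 50:],None,fx=4,fy=4,interpolation=cv2.INTER_CUBIC)
c=cv2.resize(im[240:340,95:195],None,fx=4,fy=4,interpolation=cv2.INTER_CUBIC)
s=cv2.imread("pics/scene0.png")
d=cv2.resize(s[175:275,330:430],None,fx=4,fy=4,interpolation=cv2.INTER_CUBIC)
import numpy as np
cv2.imwrite("pics/z1.png",cv2.resize(cv2.convertScaleAbs(np.vstack([np.hstack([a,b]),np.hstack([c,d])]),alpha=1.4),(600,600)))
E
python3 - <<'E'
from h import *
im=cv2.imread("pics/top0.png"); 
hsv=cv2.cvtColor(im,cv2.COLOR_BGR2HSV)
for (u,v) in [(431,304),(360,313),(143,293),(273,251),(410,310)]: print(u,v,hsv[v,u])
E
```

```text
431 304 [ 10 218 118]
360 313 [ 10 213 121]
143 293 [  1 217 126]
273 251 [ 26 208 126]
410 310 [112 182  94]
```

View pics/z1.png

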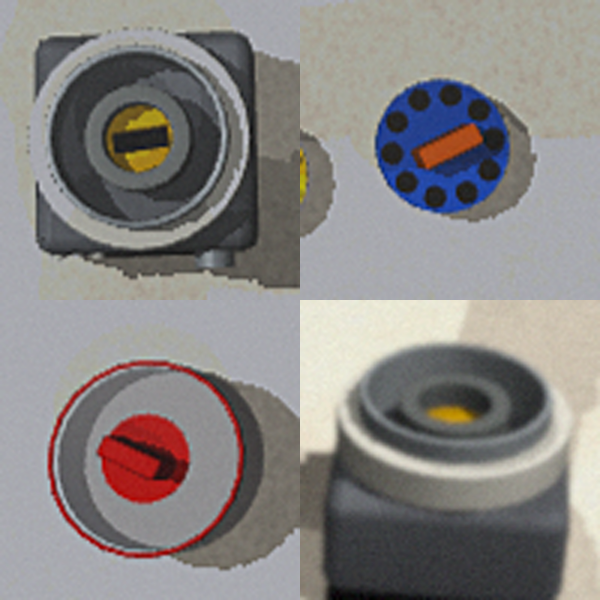

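```bash
cat > m.py <<'E'
from h import *
im=cv2.imread("pics/top0.png"); hsv=cv2.cvtColor(im,cv2.COLOR_BGR2HSV); H,S,V=cv2.split(hsv)
c=imaging.get_calibration("top")
def crop(m,x0,x1,y0,y1):
    o=np.zeros_like(m);o[y0:y1,x0:x1]=m[y0:y1,x0:x1];return o
def axis(m,z,name):
    p=np.argwhere(m)[:,::-1]; r=cv2.minAreaRect(p.astype(np.float32)); bx=cv2.boxPoints(r)
    W=np.array([ray(c,q,z) for q in bx]); e=[W[1]-W[0],W[2]-W[1]]
    L=max(e,key=np.linalg.norm); w=np.array([ray(c,q,z)[:2] for q in p]); ev,U=np.linalg.eigh(np.cov(w.T)); u=U[:,1]
    print(name,"n",len(p),"cen",W.mean(0).round(4),"mean",w.mean(0).round(4),"sizes",[round(np.linalg.norm(x)*1e3,1) for x in e],"yawrect",np.degrees(np.arctan2(L[1],L[0])).round(1)%180,"pca",np.degrees(np.arctan2(u[1],u[0])).round(1)%180)
def ell(m,z,name):
    cs=max(cv2.findContours(m.astype(np.uint8),cv2.RETR_EXTERNAL,cv2.CHAIN_APPROX_NONE)[0],key=len)
    P=np.array([ray(c,q,z)[:2] for q in cv2.convexHull(cs)[:,0]],np.float32)
    (x,y),r=cv2.minEnclosingCircle(P); e=cv2.fitEllipse(P)
    print(name,"minc",round(x,4),round(y,4),"r",round(r,4),"ell",np.round(e[0],4),np.round(np.array(e[1])/2,4))
org=crop((H>4)&(H<17)&(S>150),400,460,280,330)
print("V",np.percentile(V[org],[5,50,95]))
axis(org,.082,"wheel h all"); axis(org&(V>105),.082,"wheel h top")
blue=crop(((H>105)&(H<125)&(S>120)),400,460,270,340)
k=cv2.morphologyEx((blue|org).astype(np.uint8),cv2.MORPH_CLOSE,np.ones((7,7)))
ell(k,.046,"wheel disc")
red=crop(((H<5)|(H>174))&(S>150),100,190,250,335)
b=blobs(red,5)
for x in b: print(x[:3])
ell(max(b,key=lambda x:x[2][2])[3],.0,"lid edge z0")
ell(max(b,key=lambda x:x[2][2])[3],.06,"lid edge z60")
inner=crop(red,125,165,275,312)
print("V",np.percentile(V[inner],[5,20,50,80,95]))
axis(inner&(V<105),.096,"lid dark");axis(inner,.096,"lid red")
yel=crop((H>20)&(H<33)&(S>130),255,292,240,275)
dark=crop((V<50),262,284,247,266)
ell(yel|dark,.102,"sock")
axis(dark,.102,"slot")
E
python3 m.py
python3 - <<'E'
from h import *
im=cv2.imread("pics/top0.png");c=imaging.get_calibration("top")
g=cv2.cvtColor(im,cv2.COLOR_BGR2GRAY)
cc=cv2.cvtColor(im,cv2.COLOR_BGR2HSV)
print(g[257,232:318]); print(g[215:300,273])
print(cc[270:312:3,130:160:3,2])
E
```

```text
V [ 63.7 122.  127. ]
wheel h all n 168 cen [ 0.4553 -0.2843  0.082 ] mean [ 0.4612 -0.2897] sizes [np.float64(61.9), np.float64(29.7)] yawrect 138.0 pca 116.5
wheel h top n 131 cen [ 0.4621 -0.2913  0.082 ] mean [ 0.4621 -0.291 ] sizes [np.float64(42.5), np.float64(13.0)] yawrect 116.9 pca 116.4
wheel disc minc 0.4614 -0.2914 r 0.0479 ell [ 0.4615 -0.2916] [0.0471 0.0476]
(array([144.9, 294.1]), np.int32(269), array([111, 260,  65,  66], dtype=int32))
(array([142.5, 292.4]), np.int32(619), array([128, 278,  30,  30], dtype=int32))
lid edge z0 minc 0.4781 0.344 r 0.0748 ell [0.4783 0.3438] [0.0739 0.0744]
lid edge z60 minc 0.4773 0.3235 r 0.0712 ell [0.4775 0.3233] [0.0703 0.0708]
V [ 57.9 108.  123.  125.  127. ]
lid dark n 113 cen [0.4777 0.3132 0.096 ] mean [0.4764 0.3049] sizes [np.float64(25.4), np.float64(62.3)] yawrect 62.7 pca 66.7
lid red n 619 cen [0.4775 0.3116 0.096 ] mean [0.4772 0.3126] sizes [np.float64(60.6), np.float64(60.0)] yawrect 117.5 pca 127.6
sock minc 0.5572 0.0441 r 0.0242 ell [0.557  0.0437] [0.0235 0.0236]
slot n 133 cen [0.5562 0.0431 0.102 ] mean [0.5561
[... 672 characters left out ...]
 62  62  63  60  62  61  57  61  86  56  55
 110 120 115 117 119  93  43  16  48  66  68  61  62]
[[ 76  74 105 105 101 105 106 105 104 104]
 [ 74 105 108 105 105 105 104 106 103 101]
 [108 102 104 105 106 107 106 105 104 103]
 [106 106 109 124 123 125 119 117 106 104]
 [105 105 111 110 114 123 123 123 107 106]
 [105  58  67 115 114 111 111 124 125 112]
 [124 128  85  18  38  71 118 127 124 116]
 [129 124 125 128  97  17  36  53 127 125]
 [125 109 124 125 126 123  61  29  69  81]
 [127 121 123  88 122 126  32  37  72  95]
 [118 123 123 124 127 120 117 124  60 104]
 [107 122 123 125 121 125 125 126 108 102]
 [102 105 105 128 124 125 116 110 104 104]
 [105 103 101 106 105 106 103 101 104 102]]
```

Run:
```python
from h import *
from scipy.optimize import least_squares
im=cv2.imread("pics/top0.png");c=imaging.get_calibration("top")
g=cv2.cvtColor(im,cv2.COLOR_BGR2GRAY).astype(np.float32)
g=cv2.GaussianBlur(g,(0,0),.7)
gx=cv2.Sobel(g,cv2.CV_32F,1,0);gy=cv2.Sobel(g,cv2.CV_32F,0,1)
def fit(c0,r,z,sign,n=180):
    # find, per direction, strongest radial gradient near predicted circle
    cx=np.array(c0,float)
    for it in range(4):
        pts=[]
        for t in np.linspace(0,2*np.pi,n,endpoint=False):
            best=None
            for dr in np.arange(-.005,.0051,.0005):
                P=[cx[0]+(r+dr)*np.cos(t),cx[1]+(r+dr)*np.sin(t),z]
                q=proj(c,P);q0=proj(c,[cx[0],cx[1],z]);d=(q-q0)/np.linalg.norm(q-q0)
                u,v=q; a=cv2.getRectSubPix(gx,(1,1),(float(u),float(v)))[0,0]*d[0]+cv2.getRectSubPix(gy,(1,1),(float(u),float(v)))[0,0]*d[1]
                a*=sign
                if best is None or a>best[0]: best=(a,P[:2])
            if best[0]>60: pts.append(best[1])
        pts=np.array(pts)
        s=least_squares(lambda p:np.hypot(*(pts-p[:2]).T)-p[2],[*cx,r],loss="soft_l1",f_scale=.001)
        cx=s.x[:2]
    print(r,z,s.x.round(4),len(pts),np.median(abs(s.fun)).round(5))
for st in [(.556,.043),(.558,.040)]:
    fit(st,.077,.115,-1); fit(st,.063,.130,-1);fit(st,.058,.130,1);fit(st,.037,.122,-1);fit(st,.024,.122,1)
print(proj(c,[.4775,.3235,.096]),proj(c,[.4775,.3235,.060]))
h=im[270:316,120:168]; cv2.imwrite("pics/z2.png",cv2.resize(cv2.convertScaleAbs(h,alpha=1.7),None,fx=12,fy=12,interpolation=cv2.INTER_NEAREST))
sc=cv2.imread("pics/scene0.png")[195:275,470:565]; cv2.imwrite("pics/z3.png",cv2.resize(sc,None,fx=7,fy=7,interpolation=cv2.INTER_CUBIC))
```

```text
0.077 0.115 [0.5558 0.0422 0.0762] 140 0.00031
0.063 0.13 [0.5558 0.0416 0.0613] 59 0.00045
0.058 0.13 [0.556  0.0429 0.0581] 180 0.00041
0.037 0.122 [0.5562 0.0426 0.0359] 159 0.00043
0.024 0.122 [0.5565 0.0443 0.0237] 131 0.00073
0.077 0.115 [0.5558 0.0421 0.0762] 140 0.0003
0.063 0.13 [0.5559 0.042  0.0616] 59 0.0003
0.058 0.13 [0.556  0.0429 0.0581] 180 0.00042
0.037 0.122 [0.5562 0.0426 0.0359] 159 0.00044
0.024 0.122 [0.5565 0.0443 0.0238] 130 0.00075
[137.28529256 292.18851541] [143.10393295 292.48234852]
```

View pics/z2.png

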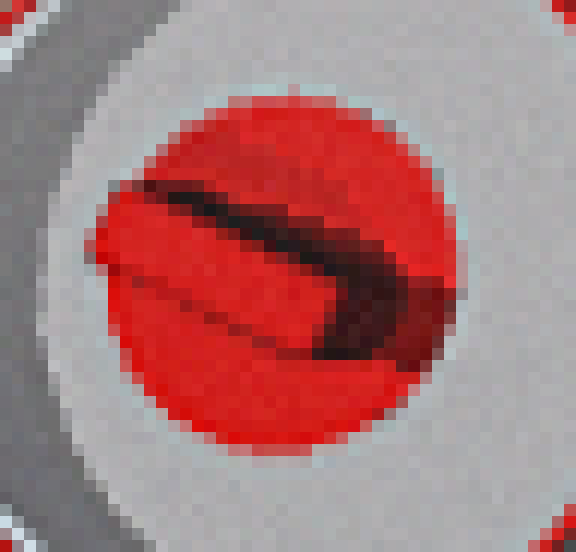

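View pics/z3.png

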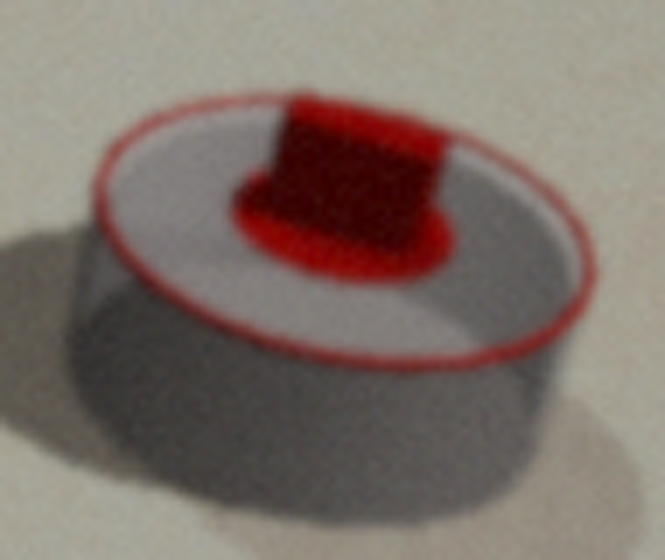

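```bash
cat > plan.py <<'E'
import sys
from h import *
from scipy.spatial.transform import Rotation as R
def plan(x,y,z,yaw,n,quiet=False):
    """yaw of jaw axis in deg; nearest of half turns unless quiet; n rows"""
    o=bot.get_obs(); w,a,b,c=o["tool_rot"]; r=R.from_quat([a,b,c,w]); M=r.as_matrix()
    cy=np.degrees(np.arctan2(M[1,0],M[0,0]))
    print("t",round(o["t"],2),"p",o["eef_pos"].round(4),"yaw",cy.round(2),"tilt",np.degrees(np.arccos(-M[2,2])).round(2),"F",o["contact_force"].round(1),"T",o["torque"].round(2),"g",round(o["gripper_width"],3),"q",o["q"].round(2))
    d=(yaw-cy+90)%180-90
    if quiet: d=(yaw-cy+180)%360-180
    yt=np.radians(cy+d)
    Mt=np.column_stack([[np.cos(yt),np.sin(yt),0],[np.sin(yt),-np.cos(yt),0],[0,0,-1]])
    rv=np.degrees(R.from_matrix(M.T@Mt).as_rotvec())
    D=np.array([x,y,z])-o["eef_pos"]
    print("total tool mm",(M.T@D*1e3).round(1),"rv",rv.round(2))
    for i in range(n):
        Mi=R.from_matrix(M)*R.from_rotvec(np.radians(rv)*i/n)
        print((Mi.inv().apply(D/n)*1e3).round(1),(rv/n).round(2))
if __name__=="__main__":
    a=[float(v) for v in sys.argv[1:6]]; plan(*a[:4],int(a[4]),len(sys.argv)>6)
E
python3 plan.py .462 -.2914 .2 26.5 10 full
```

```text
t 0.15 p [ 0.2305 -0.6339  0.2305] yaw -70.02 tilt 0.08 F [0.1 0.1 1. ] T [ 0.02 -0.02  0.02] g 1.001 q [ 1.11  0.48  0.02  1.56 -0.01  1.11 -0.08]
total tool mm [-242.7 -334.6   30.9] rv [-7.000e-02  7.000e-02 -9.652e+01]
[-24.3 -33.5   3.1] [-0.01  0.01 -9.65]
[-18.3 -37.1   3.1] [-0.01  0.01 -9.65]
[-11.8 -39.6   3.1] [-0.01  0.01 -9.65]
[ -5.  -41.    3.1] [-0.01  0.01 -9.65]
[  1.9 -41.3   3.1] [-0.01  0.01 -9.65]
[  8.8 -40.4   3.1] [-0.01  0.01 -9.65]
[ 15.5 -38.3   3.1] [-0.01  0.01 -9.65]
[ 21.7 -35.2   3.1] [-0.01  0.01 -9.65]
[ 27.3 -31.1   3.1] [-0.01  0.01 -9.65]
[ 32.1 -26.1   3.1] [-0.01  0.01 -9.65]
```

Emit:
{"method": "apply_moves", "body": {
  "increments": [
    [-24, -34, 0, 0, 0, -9, -1],
    [-18, -37, 0, 0, 0, -9, -1],
    [-12, -40, 0, 0, 0, -9, -1],
    [-6, -41, 0, 0, 0, -9, -1],
    [1, -41, 0, 0, 0, -9, -1],
    [7, -41, 0, 0, 0, -9, -1],
    [13, -39, 0, 0, 0, -9, -1],
    [19, -36, 0, 0, 0, -9, -1]
  ],
  "grip_force": 25
}}

```text
t: 1.15
eef_pos: [0.4165, -0.3545, 0.2278]
tool_rot: [-0.001, 0.999, 0.034, -0.003]
contact_force: [0.5, -0.7, -0.4]
gripper_width: 0.996
```

```bash
python3 plan.py .462 -.2914 .12 26.5 8 full
```

```text
t 1.15 p [ 0.4165 -0.3545  0.2278] yaw 3.87 tilt 0.31 F [ 0.5 -0.7 -0.4] T [-0.02 -0.08 -0.01] g 0.996 q [ 0.88  0.3  -0.36  1.84  0.12  1.03  0.55]
total tool mm [ 50.2 -59.6 107.7] rv [ -0.18   0.26 -22.63]
[ 6.3 -7.5 13.5] [-0.02  0.03 -2.83]
[ 6.6 -7.1 13.5] [-0.02  0.03 -2.83]
[ 7.  -6.8 13.5] [-0.02  0.03 -2.83]
[ 7.3 -6.5 13.5] [-0.02  0.03 -2.83]
[ 7.6 -6.1 13.5] [-0.02  0.03 -2.83]
[ 7.9 -5.7 13.5] [-0.02  0.03 -2.83]
[ 8.1 -5.3 13.5] [-0.02  0.03 -2.83]
[ 8.4 -4.9 13.5] [-0.02  0.03 -2.83]
```

Emit:
{"method": "apply_moves", "body": {
  "increments": [
    [10, -12, 18, 0, 0, -4.5, -1],
    [11, -10, 18, 0, 0, -4.5, -1],
    [12, -9, 18, 0, 0, -4.5, -1],
    [12, -8, 18, 0, 0, -4.5, -1],
    [9, -7, 18, 0, 0, -4, -1],
    [0, -2, 10, 0, 0, -1, -1],
    [0, 0, 4, 0, 0, 0, -1],
    [0, 0, 0, 0, 0, 0, -1]
  ]
}}

```text
t: 2.15
eef_pos: [0.4581, -0.2929, 0.1144]
tool_rot: [-0.003, 0.97, 0.243, -0.004]
contact_force: [0.4, 0.1, 0.9]
gripper_width: 1.003
```

```bash
python3 plan.py .462 -.2914 .052 26.5 4 full
python3 - <<'E'
from h import *
c=imaging.get_calibration("wrist"); im=imaging.read_camera("wrist")[:,:,::-1]
cv2.imwrite("pics/w1.png",im); np.savez("w1.npz",**c)
print(proj(c,[.462,-.2914,.082]))
E
```

```text
t 2.15 p [ 0.4581 -0.2929  0.1144] yaw 28.09 tilt 0.55 F [0.4 0.1 0.9] T [-0.02 -0.01  0.03] g 1.003 q [ 0.8   0.45 -0.43  1.94  0.25  0.81  0.72]
total tool mm [ 4.5  0.9 62.4] rv [-0.4   0.37  1.59]
[ 1.1  0.2 15.6] [-0.1   0.09  0.4 ]
[ 1.1  0.2 15.6] [-0.1   0.09  0.4 ]
[ 1.1  0.2 15.6] [-0.1   0.09  0.4 ]
[ 1.1  0.1 15.6] [-0.1   0.09  0.4 ]
[323.88117267 291.65133567]
```

View pics/w1.png

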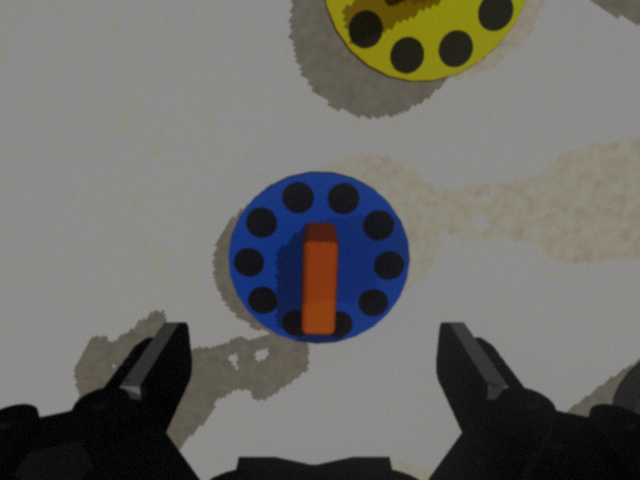

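The wrist view shows the blue wheel between the jaws, with the handle's top face at about (319,288) and the bar nearly square to the jaws.

Run:
```python
from h import *
c=dict(np.load("w1.npz")); im=cv2.imread("pics/w1.png"); H,S,V=cv2.split(cv2.cvtColor(im,cv2.COLOR_BGR2HSV))
m=(H>4)&(H<17)&(S>150); m[:170]=0
print(np.percentile(V[m],[5,20,50,90]), V[225:340:6,320])
m&=(np.arange(480)[:,None]>200)&(V>0.78*np.percentile(V[m],80))
p=np.argwhere(m)[:,::-1]; r=cv2.minAreaRect(p.astype(np.float32)); print(r)
W=np.array([ray(c,q,.082) for q in cv2.boxPoints(r)]); e=[W[1]-W[0],W[2]-W[1]];L=max(e,key=np.linalg.norm)
print(W.mean(0),[np.linalg.norm(x) for x in e],np.degrees(np.arctan2(L[1],L[0]))%180)
b=(H>100)&(H<128)&(S>100); b=cv2.morphologyEx(b.astype(np.uint8),cv2.MORPH_CLOSE,np.ones((9,9)))
cs=max(cv2.findContours(b,cv2.RETR_EXTERNAL,cv2.CHAIN_APPROX_NONE)[0],key=cv2.contourArea)
P=np.array([ray(c,q,.046)[:2] for q in cv2.convexHull(cs)[:,0]],np.float32); print(cv2.fitEllipse(P),cv2.minEnclosingCircle(P))
```

```text
[ 50.75  86.   128.   136.  ] [ 68  72  73 120 131 129 130 132 132 131 129 132 132 136 139 135 135 136
 105  71]
((319.5249328613281, 287.36370849609375), (31.172117233276367, 91.40033721923828), 2.2457425594329834)
[ 0.45963076 -0.29117998  0.082     ] [np.float64(0.04431955977344556), np.float64(0.01348085290123662)] 115.60439345631528
((0.4595828950405121, -0.29183849692344666), (0.09493528306484222, 0.09540802985429764), 10.723639488220215) ((0.4596000611782074, -0.29177433252334595), 0.04798392951488495)
```

```bash
python3 plan.py .4602 -.2915 .052 26 4 full
```

```text
t 2.2 p [ 0.4583 -0.2931  0.1147] yaw 28.08 tilt 0.52 F [ 0.3  0.5 -0.6] T [-0.02 -0.03 -0.01] g 0.996 q [ 0.8   0.45 -0.43  1.94  0.25  0.81  0.72]
total tool mm [ 2.9 -0.1 62.7] rv [-0.38  0.36  2.08]
[ 0.7 -0.  15.7] [-0.09  0.09  0.52]
[ 0.7 -0.  15.7] [-0.09  0.09  0.52]
[ 0.7 -0.1 15.7] [-0.09  0.09  0.52]
[ 0.6 -0.1 15.7] [-0.09  0.09  0.52]
```

Emit:
{"method": "apply_moves", "body": {
  "increments": [
    [1, 0, 14, -0.2, 0.2, 1, -1],
    [1, 0, 14, -0.1, 0.1, 1, -1],
    [1, 0, 14, -0.1, 0.1, 0.5, -1],
    [0.5, 0, 12, 0, 0, 0, -1],
    [0, 0, 6, 0, 0, 0, -1],
    [0, 0, 3, 0, 0, 0, -1],
    [0, 0, 1, 0, 0, 0, -1],
    [0, 0, 0, 0, 0, 0, -1]
  ]
}}

```text
t: 3.2
eef_pos: [0.4618, -0.2924, 0.0469]
tool_rot: [0.001, 0.976, 0.219, 0.001]
contact_force: [-0.1, 0.4, 0.2]
gripper_width: 1.003
```

```bash
python3 plan.py .4602 -.2915 .052 26 2 full
```

```text
t 3.2 p [ 0.4618 -0.2924  0.0469] yaw 25.32 tilt 0.18 F [-0.1  0.4  0.2] T [-0.02 -0.01 -0.02] g 1.003 q [ 0.75  0.54 -0.38  1.98  0.32  0.67  0.61]
total tool mm [-1.1 -1.5 -5.1] rv [ 0.15 -0.1  -0.68]
[-0.6 -0.7 -2.6] [ 0.07 -0.05 -0.34]
[-0.5 -0.7 -2.6] [ 0.07 -0.05 -0.34]
```

Emit:
{"method": "apply_moves", "body": {
  "increments": [
    [-1, -1.5, -5, 0.1, 0, -0.6, -1],
    [0, 0, -0.5, 0, 0, 0, -1],
    [0, 0, 0, 0, 0, 0, 1],
    [0, 0, 0, 0, 0, 0, 1],
    [0, 0, 0, 0, 0, 0, 1],
    [0, 0, 0, 0, 0, 0, 1],
    [0, 0, 0, 0, 0, 0, 1],
    [0, 0, 0, 0, 0, 0, 1]
  ],
  "grip_force": 30
}}

```text
t: 4.2
eef_pos: [0.4608, -0.2919, 0.0539]
tool_rot: [0.001, 0.974, 0.225, 0.002]
contact_force: [0.2, -0.8, 1.3]
gripper_width: 0.183
```

```bash
python3 plan.py .4602 -.2915 .052 26 2 full
```

```text
t 4.2 p [ 0.4608 -0.2919  0.0539] yaw 25.95 tilt 0.22 F [ 0.2 -0.8  1.3] T [-0.02  0.09 -0.01] g 0.183 q [ 0.76  0.53 -0.39  1.98  0.31  0.68  0.63]
total tool mm [-0.4 -0.6  1.9] rv [ 0.15 -0.15 -0.05]
[-0.2 -0.3  1. ] [ 0.08 -0.08 -0.02]
[-0.2 -0.3  1. ] [ 0.08 -0.08 -0.02]
```

Emit:
{"method": "apply_moves", "body": {
  "increments": [
    [0, 0, -10, 0, 0, 0, 1],
    [0, 0, -20, 0, 0, 0, 1],
    [0, 0, -25, 0, 0, 0, 1],
    [0, 0, -30, 0, 0, 0, 1],
    [0, 0, -30, 0, 0, 0, 1],
    [0, 0, -30, 0, 0, 0, 1],
    [0, 0, -15, 0, 0, 0, 1],
    [0, 0, 0, 0, 0, 0, 1]
  ]
}}

```text
t: 5.2
eef_pos: [0.4586, -0.2906, 0.2205]
tool_rot: [-0.0, 0.974, 0.225, 0.001]
contact_force: [0.1, -0.4, -2.0]
gripper_width: 0.182
```

```bash
python3 plan.py .556 .0426 .22 6 10 full
python3 - <<'E'
from h import *
for n in ["top","wrist"]:
    c=imaging.get_calibration(n); np.savez(n+"2.npz",**c); cv2.imwrite(f"pics/{n}2.png",imaging.read_camera(n)[:,:,::-1])
a=cv2.imread("pics/wrist2.png"); cv2.imwrite("pics/w2s.png",cv2.resize(a,(480,360)))
E
```

```text
t 5.2 p [ 0.4586 -0.2906  0.2205] yaw 25.99 tilt 0.06 F [ 0.1 -0.4 -2. ] T [-0.01 -0.05 -0.04] g 0.182 q [ 0.84  0.31 -0.47  1.86  0.16  1.01  0.76]
total tool mm [ 233.6 -256.8    0.7] rv [-1.000e-02 -6.000e-02  1.999e+01]
[ 23.4 -25.7   0.1] [-0.   -0.01  2.  ]
[ 22.4 -26.5   0.1] [-0.   -0.01  2.  ]
[ 21.5 -27.2   0.1] [-0.   -0.01  2.  ]
[ 20.5 -28.    0.1] [-0.   -0.01  2.  ]
[ 19.6 -28.7   0.1] [-0.   -0.01  2.  ]
[ 18.5 -29.3   0.1] [-0.   -0.01  2.  ]
[ 17.5 -30.    0.1] [-0.   -0.01  2.  ]
[ 16.5 -30.6   0.1] [-0.   -0.01  2.  ]
[ 15.4 -31.1   0. ] [-0.   -0.01  2.  ]
[ 14.3 -31.6   0. ] [-0.   -0.01  2.  ]
```

View pics/w2s.png

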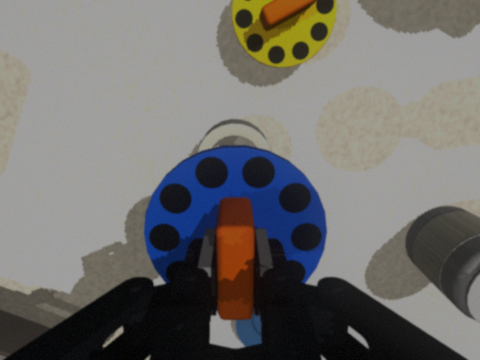

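Emit:
{"method": "apply_moves", "body": {
  "increments": [
    [24, -26, 0, 0, 0, 3, 1],
    [22, -27, 0, 0, 0, 3, 1],
    [20, -28, 0, 0, 0, 3, 1],
    [19, -29, 0, 0, 0, 3, 1],
    [17, -30, 0, 0, 0, 3, 1],
    [16, -25, 0, 0, 0, 3, 1],
    [6, -10, 0, 0, 0, 1, 1],
    [0, 0, 0, 0, 0, 0, 1]
  ]
}}

```text
t: 6.3
eef_pos: [0.5172, -0.0781, 0.2068]
tool_rot: [-0.005, 0.998, 0.055, -0.01]
contact_force: [-0.5, -0.5, -1.0]
gripper_width: 0.179
```

```bash
cat > disc.py <<'E'
from h import *
def disc(name,npz,png,z):
    c=dict(np.load(npz)); im=cv2.imread(png); H,S,V=cv2.split(cv2.cvtColor(im,cv2.COLOR_BGR2HSV))
    b=(H>105)&(H<128)&(S>130)
    b=cv2.morphologyEx(b.astype(np.uint8),cv2.MORPH_CLOSE,np.ones((5,5)))
    cs=max(cv2.findContours(b,cv2.RETR_EXTERNAL,cv2.CHAIN_APPROX_NONE)[0],key=cv2.contourArea)
    P=np.array([ray(c,q,z)[:2] for q in cv2.convexHull(cs)[:,0]],np.float32); 
    e=cv2.fitEllipse(P); mc=cv2.minEnclosingCircle(P); print(name,np.round(e[0],4),np.round(np.array(e[1])/2,4),"minc",np.round(mc[0],4),round(mc[1],4))
E
python3 plan.py .556 .0426 .22 6 6 full
python3 - <<'E'
from h import *
from disc import disc
for n in ["top","wrist"]:
    disc(n,n+"2.npz",f"pics/{n}2.png",.2125)
for n in ["top","wrist"]:
    c=imaging.get_calibration(n); np.savez(n+"3.npz",**c); cv2.imwrite(f"pics/{n}3.png",imaging.read_camera(n)[:,:,::-1])
E
```

```text
t 6.3 p [ 0.5172 -0.0781  0.2068] yaw 6.33 tilt 1.32 F [-0.5 -0.5 -1. ] T [-0.06 -0.06 -0.01] g 0.179 q [ 0.46  0.31 -0.51  1.9   0.17  1.   -0.01]
total tool mm [  51.6 -115.9  -12.9] rv [-0.64  1.16  0.33]
[  8.6 -19.3  -2.2] [-0.11  0.19  0.05]
[  8.6 -19.3  -2.2] [-0.11  0.19  0.05]
[  8.6 -19.3  -2.2] [-0.11  0.19  0.05]
[  8.6 -19.3  -2.2] [-0.11  0.19  0.05]
[  8.6 -19.3  -2.2] [-0.11  0.19  0.05]
[  8.5 -19.3  -2.2] [-0.11  0.19  0.05]
top [ 0.5861 -0.4123] [0.0445 0.0447] minc [ 0.5863 -0.4124] 0.045
wrist [ 0.4578 -0.2909] [0.0472 0.049 ] minc [ 0.4564 -0.2911] 0.049
```

View pics/wrist3.png

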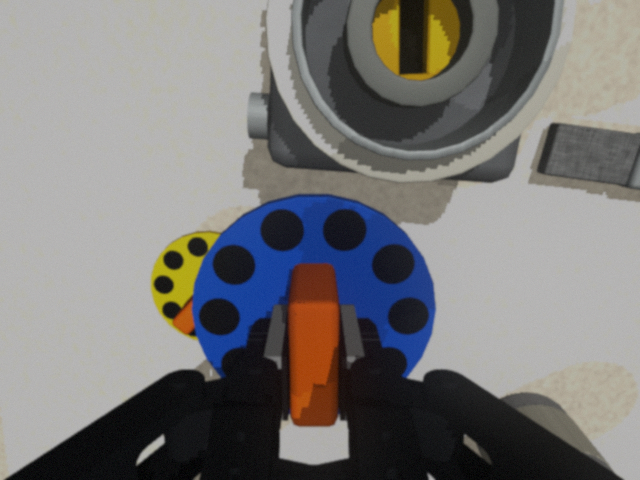

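View pics/top3.png

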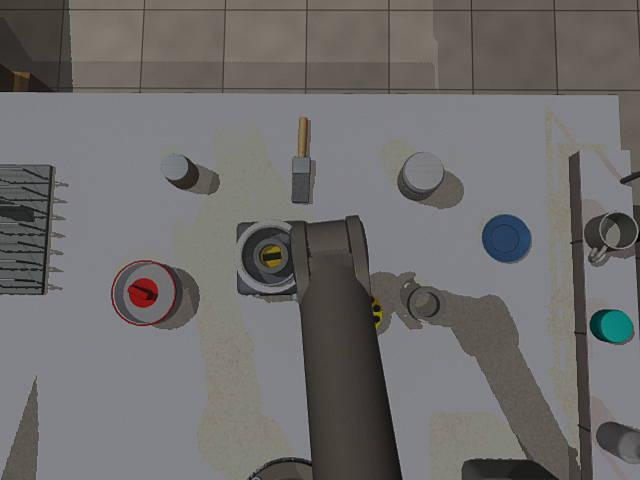

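```bash
cat > wfit.py <<'E'
from h import *
from scipy.optimize import least_squares
def arc(c,im,c0,r,z,sign,th=40,dr=.006,ang=None,verbose=True,free=False):
    g=cv2.GaussianBlur(cv2.cvtColor(im,cv2.COLOR_BGR2GRAY).astype(np.float32),(0,0),1.)
    gx=cv2.Sobel(g,cv2.CV_32F,1,0);gy=cv2.Sobel(g,cv2.CV_32F,0,1)
    cx=np.array(c0,float); R=np.arange(-dr,dr+1e-9,.0003)
    for it in range(6):
        pts=[]
        for t in np.radians(np.arange(0,360,1.5)):
            if ang is not None and not ang(np.degrees(t)): continue
            P=np.stack([cx[0]+(r+R)*np.cos(t),cx[1]+(r+R)*np.sin(t),np.full_like(R,z)],1)
            q=np.array([proj(c,p) for p in P]).astype(np.float32)
            if q.min()<2 or q[:,0].max()>637 or q[:,1].max()>477: continue
            d=q[-1]-q[0]; d/=np.linalg.norm(d)
            a=sign*(cv2.remap(gx,q[None,:,0],q[None,:,1],1)*d[0]+cv2.remap(gy,q[None,:,0],q[None,:,1],1)*d[1])[0]
            k=a.argmax()
            if a[k]>th: pts.append(P[k,:2])
        pts=np.array(pts)
        f=(lambda p:np.hypot(*(pts-p[:2]).T)-p[2]) if free else (lambda p:np.hypot(*(pts-p[:2]).T)-r)
        s=least_squares(f,[*cx,r] if free else cx,loss="soft_l1",f_scale=.0007); cx=s.x[:2]
    if verbose: print("r",r,"z",z,s.x.round(4),"n",len(pts),"med",np.median(abs(s.fun)).round(5))
    return cx
E
python3 - <<'E'
from wfit import *
im=cv2.imread("pics/wrist3.png"); c=dict(np.load("wrist3.npz"))
for f in (False,True):
  for r,z,s in [(.077,.115,-1),(.063,.130,-1),(.058,.130,1),(.037,.122,-1),(.024,.122,1)]:
    arc(c,im,(.556,.0426),r,z,s,free=f)
H,S,V=cv2.split(cv2.cvtColor(im,cv2.COLOR_BGR2HSV))
# slot edges at z=.102
y=(H>18)&(H<35)&(S>120)
E=[[],[]]
for v in range(4,68,2):
    row=y[v,370:465]; u=np.flatnonzero(row)+370
    gaps=np.flatnonzero(np.diff(u)>12)
    if len(gaps): k=gaps[0]; E[0].append((u[k]+.5,v)); E[1].append((u[k+1]-.5,v))
for e in E:
    W=np.array([ray(c,q,.102)[:2] for q in e],np.float32); l=cv2.fitLine(W,cv2.DIST_HUBER,0,.01,.01).ravel()
    print("slot edge yaw",np.degrees(np.arctan2(l[1],l[0]))%180,l[2:],len(e), e[0],e[-1])
H2=(H>105)&(H<128)&(S>130)
z=.2068-.008
b=cv2.cvtColor(np.where(H2,255,0).astype(np.uint8),cv2.COLOR_GRAY2BGR)
cc=arc(c,im,(.517,-.078),.048,z,1,ang=lambda a:20<a<160); cc=arc(c,im,(.517,-.078),.048,z,1,ang=lambda a:20<a<160,free=True)
E
python3 -c "
from h import *
print(proj(dict(np.load('wrist3.npz')),[.5172,-.0781,.1988]))"
```

```text
r 0.077 z 0.115 [0.5545 0.0431] n 98 med 0.0003
r 0.063 z 0.13 [0.5539 0.0443] n 92 med 0.00032
r 0.058 z 0.13 [0.5542 0.042 ] n 131 med 1e-05
r 0.037 z 0.122 [0.5543 0.0429] n 123 med 0.0003
r 0.024 z 0.122 [0.5548 0.0436] n 110 med 0.0009
r 0.077 z 0.115 [0.5542 0.0424 0.0764] n 97 med 0.0003
r 0.063 z 0.13 [0.5534 0.0421 0.0611] n 95 med 0.00036
r 0.058 z 0.13 [0.5542 0.0422 0.0581] n 131 med 0.00014
r 0.037 z 0.122 [0.5544 0.042  0.0363] n 125 med 0.00018
r 0.024 z 0.122 [0.5546 0.0439 0.0242] n 110 med 0.00083
slot edge yaw 99.70017 [0.5490072  0.03262475] 21 (np.float64(401.5), 6) (np.float64(400.5), 66)
slot edge yaw 101.11424 [0.5587476  0.03829999] 21 (np.float64(418.5), 6) (np.float64(421.5), 66)
r 0.048 z 0.1988 [ 0.5163 -0.0784] n 93 med 0.0003
r 0.048 z 0.1988 [ 0.5162 -0.0774  0.0472] n 93 med 0.0001
[315.51624017 313.97079904]
```

```bash
python3 plan.py .5552 .042 .212 2 6 full
```

```text
t 6.4 p [ 0.5169 -0.0796  0.2071] yaw 6.22 tilt 1.3 F [-0.5 -0.4 -1.7] T [-0.01 -0.06 -0.03] g 0.179 q [ 0.46  0.31 -0.51  1.9   0.17  1.   -0.01]
total tool mm [  51.1 -116.8   -4.7] rv [-0.56  1.17  4.21]
[  8.5 -19.5  -0.8] [-0.09  0.2   0.7 ]
[  8.3 -19.6  -0.8] [-0.09  0.2   0.7 ]
[  8.  -19.7  -0.8] [-0.09  0.2   0.7 ]
[  7.8 -19.8  -0.8] [-0.09  0.2   0.7 ]
[  7.6 -19.9  -0.8] [-0.09  0.2   0.7 ]
[  7.3 -20.   -0.8] [-0.09  0.2   0.7 ]
```

Emit:
{"method": "apply_moves", "body": {
  "increments": [
    [8, -18, -2, -0.3, 0.5, 0.7, 1],
    [8, -20, -1, -0.2, 0.4, 0.7, 1],
    [8, -20, -1, -0.1, 0.2, 0.7, 1],
    [8, -20, -1, 0, 0, 0.7, 1],
    [7, -18, -1, 0, 0, 0.7, 1],
    [6, -13, 0, 0, 0, 0.5, 1],
    [2, -4, 0, 0, 0, 0, 1],
    [0, 0, 0, 0, 0, 0, 1]
  ]
}}

```text
t: 7.4
eef_pos: [0.5541, 0.0288, 0.2095]
tool_rot: [0.002, 1.0, 0.012, -0.004]
contact_force: [0.6, -0.3, -0.6]
gripper_width: 0.182
```

```bash
python3 plan.py .555 .0415 .205 2 3 full
```

```text
t 7.4 p [0.5541 0.0288 0.2095] yaw 1.36 tilt 0.48 F [ 0.6 -0.3 -0.6] T [ 0.03 -0.04  0.04] g 0.182 q [ 0.26  0.36 -0.53  1.84  0.21  1.01 -0.33]
total tool mm [  1.2 -12.7   4.5] rv [ 0.25  0.41 -0.64]
[ 0.4 -4.2  1.5] [ 0.08  0.14 -0.21]
[ 0.4 -4.2  1.5] [ 0.08  0.14 -0.21]
[ 0.4 -4.2  1.5] [ 0.08  0.14 -0.21]
```

Emit:
{"method": "apply_moves", "body": {
  "increments": [
    [0.5, -6, 1, 0.1, 0.2, -0.3, 1],
    [0.5, -4, 1, 0.1, 0.2, -0.3, 1],
    [0, -2, 1, 0, 0, 0, 1],
    [0, 0, 0, 0, 0, 0, 1],
    [0, 0, 0, 0, 0, 0, 1],
    [0, 0, 0, 0, 0, 0, 1],
    [0, 0, 0, 0, 0, 0, 1],
    [0, 0, 0, 0, 0, 0, 1]
  ]
}}

```text
t: 8.4
eef_pos: [0.5544, 0.0394, 0.2061]
tool_rot: [0.001, 1.0, 0.016, -0.0]
contact_force: [0.3, -0.5, -1.1]
gripper_width: 0.182
```

```bash
python3 plan.py .555 .0415 .205 2 1 full
python3 - <<'E'
from h import *
n="wrist"
c=imaging.get_calibration(n); np.savez(n+"4.npz",**c); o=bot.get_obs(); cv2.imwrite(f"pics/{n}4.png",imaging.read_camera(n)[:,:,::-1])
print(o["eef_pos"])
E
```

```text
t 8.4 p [0.5544 0.0394 0.2061] yaw 1.86 tilt 0.11 F [ 0.3 -0.5 -1.1] T [0.   0.04 0.03] g 0.182 q [ 0.25  0.36 -0.53  1.84  0.22  1.   -0.35]
total tool mm [ 0.7 -2.1  1.1] rv [ 0.11  0.01 -0.14]
[ 0.7 -2.1  1.1] [ 0.11  0.01 -0.14]
[0.55440095 0.03937903 0.20610086]
```

View pics/wrist4.png

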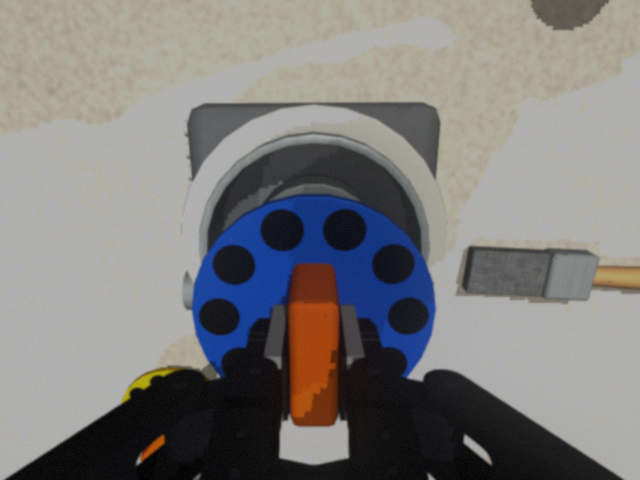

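The wheel hangs over the drum, with the disc centre near (314,300) and the drum and ledge arcs visible above it. I'll fit the relative offset.

Run:
```python
from wfit import *
im=cv2.imread("pics/wrist4.png"); c=dict(np.load("wrist4.npz"))
up=lambda a:15<a<165
for f in (False,True):
  for r,z,s in [(.077,.115,-1),(.063,.130,-1),(.058,.130,1)]:
    arc(c,im,(.5545,.0422),r,z,s,free=f,ang=up)
  arc(c,im,(.5544,.040),.048,.198,1,ang=lambda a:25<a<155,free=f)
  arc(c,im,(.5544,.040),.048,.198,1,ang=lambda a:-15<(a+90)%360-90<195,free=f)
```

```text
r 0.077 z 0.115 [0.5543 0.0412] n 82 med 0.0
r 0.063 z 0.13 [0.5545 0.0411] n 33 med 2e-05
r 0.058 z 0.13 [0.5542 0.0423] n 99 med 2e-05
r 0.048 z 0.198 [0.5539 0.0402] n 76 med 0.00032
r 0.048 z 0.198 [0.554  0.0401] n 128 med 0.00031
r 0.077 z 0.115 [0.5543 0.0422 0.0761] n 82 med 3e-05
r 0.063 z 0.13 [0.5544 0.044  0.0601] n 35 med 0.0001
r 0.058 z 0.13 [0.5542 0.0427 0.0578] n 99 med 0.00011
r 0.048 z 0.198 [0.5539 0.0394 0.0486] n 76 med 0.00057
r 0.048 z 0.198 [0.554  0.0404 0.0477] n 128 med 0.00032
```

Emit:
{"method": "apply_moves", "body": {
  "increments": [
    [0.3, -2, 5, 0.1, 0, 0, 1],
    [0, 0, 8, 0, 0, 0, 1],
    [0, 0, 8, 0, 0, 0, 1],
    [0, 0, 6, 0, 0, 0, 1],
    [0, 0, 3, 0, 0, 0, 1],
    [0, 0, 0, 0, 0, 0, 1],
    [0, 0, 0, 0, 0, 0, 1],
    [0, 0, 0, 0, 0, 0, 1]
  ]
}}

```text
t: 9.45
eef_pos: [0.5545, 0.0415, 0.1736]
tool_rot: [-0.0, 1.0, 0.016, -0.0]
contact_force: [-0.0, 0.1, -1.1]
gripper_width: 0.18
```

```bash
python3 plan.py .5547 .0414 .158 2 1 full
```

```text
t 9.45 p [0.5545 0.0415 0.1736] yaw 1.86 tilt 0.05 F [-0.   0.1 -1.1] T [-0.01 -0.03 -0.02] g 0.18 q [ 0.23  0.4  -0.53  1.87  0.24  0.94 -0.37]
total tool mm [ 0.2  0.1 15.6] rv [-0.01  0.05 -0.14]
[ 0.2  0.1 15.6] [-0.01  0.05 -0.14]
```

Nicely on the axis. Lowering in small steps.

Emit:
{"method": "apply_moves", "body": {
  "increments": [
    [0.2, 0, 4, 0, 0, 0, 1],
    [0, 0, 4, 0, 0, 0, 1],
    [0, 0, 3, 0, 0, 0, 1],
    [0, 0, 2, 0, 0, 0, 1],
    [0, 0, 2, 0, 0, 0, 1],
    [0, 0, 2, 0, 0, 0, 1],
    [0, 0, 2, 0, 0, 0, 1],
    [0, 0, 0, 0, 0, 0, 1]
  ]
}}

```text
t: 10.45
eef_pos: [0.5548, 0.0415, 0.1534]
tool_rot: [-0.0, 1.0, 0.016, -0.0]
contact_force: [0.6, -0.1, -1.1]
gripper_width: 0.184
```

```bash
python3 plan.py .5547 .0414 .148 2 1 full
```

```text
t 10.45 p [0.5548 0.0415 0.1534] yaw 1.86 tilt 0.03 F [ 0.6 -0.1 -1.1] T [-0.03 -0.04  0.03] g 0.184 q [ 0.22  0.42 -0.52  1.89  0.26  0.9  -0.39]
total tool mm [-0.1  0.1  5.4] rv [-0.    0.03 -0.14]
[-0.1  0.1  5.4] [-0.    0.03 -0.14]
```

Emit:
{"method": "apply_moves", "body": {
  "increments": [
    [0, 0, 1, 0, 0, 0, 1],
    [0, 0, 1, 0, 0, 0, 1],
    [0, 0, 1, 0, 0, 0, 1],
    [0, 0, 1, 0, 0, 0, 1],
    [0, 0, 1, 0, 0, 0, 1],
    [0, 0, 1, 0, 0, 0, 1],
    [0, 0, 1, 0, 0, 0, 1],
    [0, 0, 0, 0, 0, 0, 1]
  ]
}}

```text
t: 11.45
eef_pos: [0.5553, 0.0416, 0.1473]
tool_rot: [0.0, 1.0, 0.016, 0.0]
contact_force: [-1.6, -0.3, 2.5]
gripper_width: 0.181
```

```bash
python3 plan.py .5547 .0414 .148 9.5 1 full
```

```text
t 11.45 p [0.5553 0.0416 0.1473] yaw 1.85 tilt 0.04 F [-1.6 -0.3  2.5] T [-0.02  0.42  0.01] g 0.181 q [ 0.22  0.43 -0.51  1.89  0.27  0.89 -0.39]
total tool mm [-0.6  0.2 -0.7] rv [ 0.02 -0.03 -7.65]
[-0.6  0.2 -0.7] [ 0.02 -0.03 -7.65]
```

The key is riding on the socket at about 3.5 N. Now I'll turn it under light pressure.

Emit:
{"method": "apply_moves", "body": {
  "increments": [
    [-0.4, 0, 0.8, 0, 0, -1.5, 1],
    [0, 0, 0.8, 0, 0, -1.5, 1],
    [0, 0, 0.8, 0, 0, -1.5, 1],
    [0, 0, 0.8, 0, 0, -1.5, 1],
    [0, 0, 0.8, 0, 0, -1.5, 1],
    [0, 0, 0.8, 0, 0, -1, 1],
    [0, 0, 0.8, 0, 0, -1, 1],
    [0, 0, 0.5, 0, 0, 0, 1]
  ]
}}

```text
t: 12.45
eef_pos: [0.5552, 0.0412, 0.141]
tool_rot: [0.0, 0.995, 0.105, 0.001]
contact_force: [-0.3, 0.5, -1.0]
gripper_width: 0.182
```

```bash
python3 plan.py .5547 .0414 .138 9.5 1 full
```

```text
t 12.45 p [0.5552 0.0412 0.141 ] yaw 12.01 tilt 0.09 F [-0.3  0.5 -1. ] T [ 0.02  0.06 -0.02] g 0.182 q [ 0.25  0.45 -0.55  1.9   0.3   0.88 -0.24]
total tool mm [-0.5 -0.3  3. ] rv [ 0.05 -0.07  2.51]
[-0.5 -0.3  3. ] [ 0.05 -0.07  2.51]
```

It's dropping in (6 mm below riding height, no load). Continuing gently.

Emit:
{"method": "apply_moves", "body": {
  "increments": [
    [-0.3, 0, 0.8, 0, 0, 1, 1],
    [0, 0, 0.8, 0, 0, 0.5, 1],
    [0, 0, 0.8, 0, 0, 0, 1],
    [0, 0, 0.8, 0, 0, 0, 1],
    [0, 0, 0.8, 0, 0, 0, 1],
    [0, 0, 0.8, 0, 0, 0, 1],
    [0, 0, 0.8, 0, 0, 0, 1],
    [0, 0, 0, 0, 0, 0, 1]
  ]
}}

```text
t: 13.45
eef_pos: [0.5554, 0.0413, 0.138]
tool_rot: [0.001, 0.996, 0.09, 0.001]
contact_force: [0.3, -0.3, -0.9]
gripper_width: 0.182
```

```bash
python3 plan.py .5547 .0414 .138 9.5 1 full
```

```text
t 13.45 p [0.5554 0.0413 0.138 ] yaw 10.38 tilt 0.2 F [ 0.3 -0.3 -0.9] T [-0.01 -0.04 -0.1 ] g 0.182 q [ 0.24  0.45 -0.54  1.9   0.3   0.87 -0.27]
total tool mm [-0.7 -0.2  0. ] rv [ 0.15 -0.14  0.88]
[-0.7 -0.2  0. ] [ 0.15 -0.14  0.88]
```

Emit:
{"method": "apply_moves", "body": {
  "increments": [
    [-0.3, 0, 0.8, 0, 0, 0.3, 1],
    [0, 0, 0.8, 0, 0, 0, 1],
    [0, 0, 0.8, 0, 0, 0, 1],
    [0, 0, 0.8, 0, 0, 0, 1],
    [0, 0, 0.8, 0, 0, 0, 1],
    [0, 0, 0, 0, 0, 0, 1],
    [0, 0, 0, 0, 0, 0, 1],
    [0, 0, 0, 0, 0, 0, 1]
  ]
}}

```text
t: 14.45
eef_pos: [0.5556, 0.0415, 0.1379]
tool_rot: [0.002, 0.996, 0.087, 0.002]
contact_force: [-0.5, -0.8, 1.7]
gripper_width: 0.182
```

```bash
python3 plan.py .5547 .0414 .138 9.5 1 full
```

```text
t 14.45 p [0.5556 0.0415 0.1379] yaw 10.02 tilt 0.33 F [-0.5 -0.8  1.7] T [-0.    0.31  0.01] g 0.182 q [ 0.24  0.45 -0.54  1.9   0.3   0.87 -0.28]
total tool mm [-0.9 -0.1 -0.1] rv [ 0.28 -0.19  0.52]
[-0.9 -0.1 -0.1] [ 0.28 -0.19  0.52]
```

Emit:
{"method": "apply_moves", "body": {
  "increments": [
    [0, 0, 0, 0, 0, 0, -1],
    [0, 0, 0, 0, 0, 0, -1],
    [0, 0, 0, 0, 0, 0, -1],
    [0, 0, 0, 0, 0, 0, -1],
    [0, 0, -10, 0.1, -0.1, 0, -1],
    [0, 0, -30, 0.1, -0.1, 0, -1],
    [0, 0, -40, 0, 0, 0, -1],
    [0, 0, -40, 0, 0, 0, -1]
  ]
}}

```text
t: 15.45
eef_pos: [0.554, 0.0415, 0.2597]
tool_rot: [-0.0, 0.996, 0.088, -0.003]
contact_force: [-0.4, -0.3, 0.8]
gripper_width: 0.998
```

```bash
python3 plan.py .4765 .3234 .22 -23 10
python3 - <<'E'
from h import *
n="wrist"
c=imaging.get_calibration(n); np.savez(n+"5.npz",**c); o=bot.get_obs(); cv2.imwrite(f"pics/{n}5.png",imaging.read_camera(n)[:,:,::-1])
cv2.imwrite(f"pics/scene5.png",imaging.read_camera("scene")[:,:,::-1])
E
```

```text
t 15.45 p [0.554  0.0415 0.2597] yaw 10.07 tilt 0.35 F [-0.4 -0.3  0.8] T [-0.   -0.07 -0.06] g 0.998 q [ 0.29  0.31 -0.58  1.78  0.19  1.11 -0.18]
total tool mm [ -26.8 -291.1   40. ] rv [ 0.06  0.34 33.07]
[ -2.7 -29.1   4. ] [0.01 0.03 3.31]
[ -4.4 -28.9   4. ] [0.01 0.03 3.31]
[ -6.  -28.6   4. ] [0.01 0.03 3.31]
[ -7.7 -28.2   4. ] [0.01 0.03 3.31]
[ -9.3 -27.7   4. ] [0.01 0.03 3.31]
[-10.9 -27.1   4. ] [0.01 0.03 3.31]
[-12.4 -26.5   4. ] [0.01 0.03 3.31]
[-13.9 -25.7   4. ] [0.01 0.03 3.31]
[-15.4 -24.9   4. ] [0.01 0.03 3.31]
[-16.8 -23.9   4. ] [0.01 0.03 3.31]
```

View pics/wrist5.png

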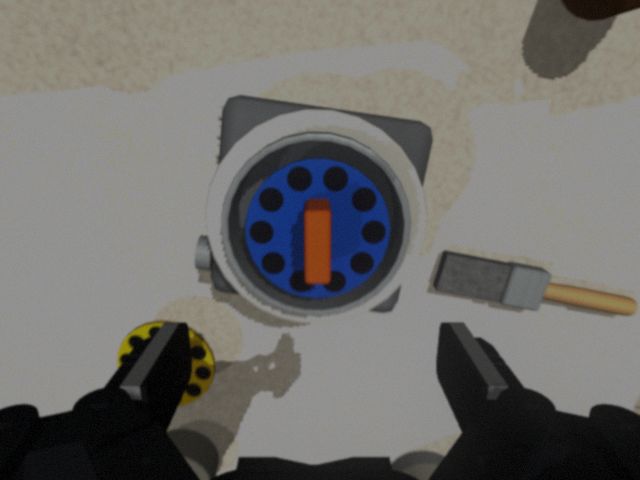

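View pics/scene5.png

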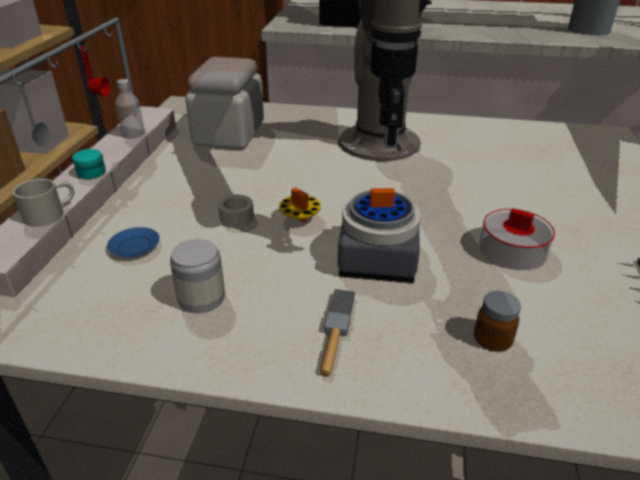

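Emit:
{"method": "apply_moves", "body": {
  "increments": [
    [-3, -32, 0, 0, 0, 4, -1],
    [-5, -32, 2, 0, 0, 4, -1],
    [-7, -32, 4, 0, 0, 4, -1],
    [-9, -31, 6, 0, 0, 4, -1],
    [-11, -31, 8, 0, 0, 4, -1],
    [-13, -30, 8, 0, 0, 4, -1],
    [-14, -28, 8, 0, 0, 4, -1],
    [-14, -22, 6, 0, 0, 3, -1]
  ]
}}

```text
t: 16.55
eef_pos: [0.4968, 0.2917, 0.2216]
tool_rot: [-0.0, 0.981, -0.194, 0.003]
contact_force: [0.2, 0.1, -0.9]
gripper_width: 1.003
```

```bash
python3 plan.py .476 .3234 .15 -23 4
python3 - <<'E'
from wfit import *
im=cv2.imread("pics/wrist5.png"); c=dict(np.load("wrist5.npz"))
for f in (False,True):
    for r,z,s in [(.077,.115,-1),(.058,.130,1),(.048,.130,1)]: arc(c,im,(.5545,.0422),r,z,s,free=f)
H,S,V=cv2.split(cv2.cvtColor(im,cv2.COLOR_BGR2HSV)); m=(H>4)&(H<17)&(S>150)&(V>100); m[:190]=0;m[295:]=0;m[:,:290]=0;m[:,345:]=0
r=cv2.minAreaRect(np.argwhere(m)[:,::-1].astype(np.float32))
for z in (.166,.176):
    W=np.array([ray(c,q,z) for q in cv2.boxPoints(r)]);print(z,W.mean(0).round(4),[np.linalg.norm(W[i+1]-W[i]).round(4) for i in (0,1)])
E
```

```text
t 16.55 p [0.4968 0.2917 0.2216] yaw -22.33 tilt 0.33 F [ 0.2  0.1 -0.9] T [ 0.01 -0.02 -0.  ] g 1.003 q [-0.19  0.38 -0.57  1.78  0.24  1.05 -1.24]
total tool mm [-31.7 -21.3  71.4] rv [-0.09 -0.32  0.67]
[-7.9 -5.3 17.9] [-0.02 -0.08  0.17]
[-7.9 -5.3 17.9] [-0.02 -0.08  0.17]
[-7.9 -5.3 17.9] [-0.02 -0.08  0.17]
[-7.9 -5.3 17.9] [-0.02 -0.08  0.17]
r 0.077 z 0.115 [0.5543 0.0415] n 153 med 0.00029
r 0.058 z 0.13 [0.5542 0.0417] n 240 med 0.0003
r 0.048 z 0.13 [0.5556 0.0308] n 168 med 0.00248
r 0.077 z 0.115 [0.5543 0.0415 0.0768] n 153 med 0.00013
r 0.058 z 0.13 [0.5542 0.0417 0.0584] n 240 med 0.00012
r 0.048 z 0.13 [0.5555 0.0407 0.0444] n 127 med 0.00059
0.166 [0.5554 0.0416 0.166 ] [np.float64(0.0142), np.float64(0.045)]
0.176 [0.5548 0.0448 0.176 ] [np.float64(0.0136), np.float64(0.0431)]
```

Wheel check: taking the bar's top at home height (166 mm) puts its centre at y=0.0416, matching the doser, while riding height would put it 3 mm off. So the wheel is home. Next, the lid.

Emit:
{"method": "apply_moves", "body": {
  "increments": [
    [-10, -7, 12, 0, 0, 0.3, -1],
    [-9, -7, 14, 0, 0, 0.2, -1],
    [-7, -5, 14, 0, 0, 0, -1],
    [-4, -2, 12, 0, -0.2, 0, -1],
    [-1, 0, 8, 0, 0, 0, -1],
    [0, 0, 3, 0, 0, 0, -1],
    [0, 0, 0, 0, 0, 0, -1],
    [0, 0, 0, 0, 0, 0, -1]
  ]
}}

```text
t: 17.55
eef_pos: [0.4754, 0.3248, 0.1547]
tool_rot: [-0.001, 0.98, -0.198, 0.001]
contact_force: [-0.0, -0.4, 0.3]
gripper_width: 1.001
```

```bash
python3 plan.py .476 .3234 .068 -23 4
python3 - <<'E'
from wfit import *
n="wrist"
c=imaging.get_calibration(n); np.savez(n+"6.npz",**c); im=imaging.read_camera(n)[:,:,::-1].copy(); cv2.imwrite(f"pics/{n}6.png",im)
H,S,V=cv2.split(cv2.cvtColor(im,cv2.COLOR_BGR2HSV))
print(proj(c,[.476,.3234,.096]))
for f in (0,1): arc(c,im,(.476,.3234),.0705,.060,1,free=f,th=25,dr=.008); arc(c,im,(.476,.3234),.0705,.060,-1,free=f,th=25,dr=.008)
E
```

```text
t 17.55 p [0.4754 0.3248 0.1547] yaw -22.81 tilt 0.1 F [-0.  -0.4  0.3] T [ 0.04 -0.03  0.01] g 1.001 q [-0.28  0.46 -0.56  1.84  0.3   0.92 -1.36]
total tool mm [ 1.   1.2 86.7] rv [-0.07 -0.07  0.19]
[ 0.3  0.3 21.7] [-0.02 -0.02  0.05]
[ 0.3  0.3 21.7] [-0.02 -0.02  0.05]
[ 0.3  0.3 21.7] [-0.02 -0.02  0.05]
[ 0.3  0.3 21.7] [-0.02 -0.02  0.05]
[315.87980793 270.64406725]
r 0.0705 z 0.06 [0.4759 0.323 ] n 240 med 0.00041
r 0.0705 z 0.06 [0.4768 0.324 ] n 240 med 0.00291
r 0.0705 z 0.06 [0.4759 0.323  0.071 ] n 240 med 0.00022
r 0.0705 z 0.06 [0.4759 0.323  0.0676] n 240 med 1e-05
```

View pics/wrist6.png

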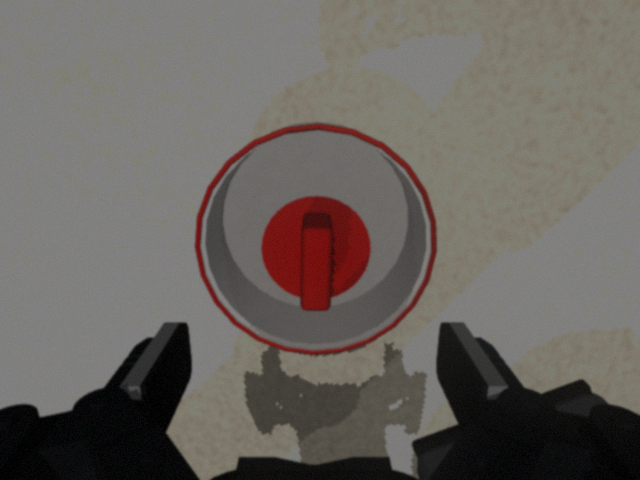

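The wrist view shows the lid with its bar centred near (316,268) and square to the jaws. Descending to grasp.

Emit:
{"method": "apply_moves", "body": {
  "increments": [
    [1, 1, 12, 0, 0, 0.2, -1],
    [0.5, 0.3, 16, 0, 0, 0, -1],
    [0, 0, 16, 0, 0, 0, -1],
    [0, 0, 16, 0, 0, 0, -1],
    [0, 0, 12, 0, 0, 0, -1],
    [0, 0, 6, 0, 0, 0, -1],
    [0, 0, 3, 0, 0, 0, -1],
    [0, 0, 0, 0, 0, 0, -1]
  ]
}}

```text
t: 18.6
eef_pos: [0.4763, 0.3227, 0.0674]
tool_rot: [-0.0, 0.98, -0.2, 0.0]
contact_force: [0.2, -0.6, 0.3]
gripper_width: 1.002
```

```bash
python3 plan.py .4763 .323 .068 -23 1
```

```text
t 18.6 p [0.4763 0.3227 0.0674] yaw -23.02 tilt 0.04 F [ 0.2 -0.6  0.3] T [-0.01  0.03 -0.01] g 1.002 q [-0.32  0.57 -0.5   1.9   0.38  0.77 -1.44]
total tool mm [-0.1 -0.3 -0.6] rv [-0.02 -0.03 -0.02]
[-0.1 -0.3 -0.6] [-0.02 -0.03 -0.02]
```

Emit:
{"method": "apply_moves", "body": {
  "increments": [
    [0, 0, 0, 0, 0, 0, 1],
    [0, 0, 0, 0, 0, 0, 1],
    [0, 0, 0, 0, 0, 0, 1],
    [0, 0, 0, 0, 0, 0, 1],
    [0, 0, 0, 0, 0, 0, 1],
    [0, 0, 0, 0, 0, 0, 1],
    [0, 0, -4, 0, 0, 0, 1],
    [0, 0, -8, 0, 0, 0, 1]
  ],
  "grip_force": 40
}}

```text
t: 19.6
eef_pos: [0.4765, 0.3227, 0.0806]
tool_rot: [-0.0, 0.98, -0.2, 0.001]
contact_force: [0.4, 0.5, -1.1]
gripper_width: 0.181
```

Emit:
{"method": "apply_moves", "body": {
  "increments": [
    [0, 0, -20, 0, 0, 0, 1],
    [0, 0, -30, 0, 0, 0, 1],
    [0, 0, -30, 0, 0, 0, 1],
    [0, 0, -30, 0, 0, 0, 1],
    [0, 0, -30, 0, 0, 0, 1],
    [0, 0, -30, 0, 0, 0, 1],
    [0, 0, -20, 0, 0, 0, 1],
    [0, 0, -6, 0, 0, 0, 1]
  ]
}}

```text
t: 20.6
eef_pos: [0.475, 0.3236, 0.2939]
tool_rot: [-0.003, 0.98, -0.198, 0.003]
contact_force: [-0.6, 0.0, -3.0]
gripper_width: 0.182
```

```bash
python3 plan.py .555 .0414 .275 -5 10
python3 - <<'E'
from h import *
cv2.imwrite(f"pics/scene7.png",imaging.read_camera("scene")[150:350,350:640,::-1].repeat(2,0).repeat(2,1))
E
```

```text
t 20.6 p [0.475  0.3236 0.2939] yaw -22.9 tilt 0.52 F [-0.6  0.  -3. ] T [-0.04  0.03 -0.05] g 0.182 q [-0.23  0.31 -0.6   1.7   0.19  1.18 -1.28]
total tool mm [183.4 229.   18.1] rv [ -0.38  -0.36 -17.89]
[18.3 22.9  1.8] [-0.04 -0.04 -1.79]
[17.6 23.5  1.8] [-0.04 -0.04 -1.79]
[16.9 24.   1.8] [-0.04 -0.04 -1.79]
[16.1 24.5  1.8] [-0.04 -0.04 -1.79]
[15.3 25.   1.8] [-0.04 -0.04 -1.79]
[14.6 25.5  1.8] [-0.04 -0.04 -1.79]
[13.8 25.9  1.8] [-0.04 -0.04 -1.79]
[12.9 26.3  1.9] [-0.04 -0.04 -1.79]
[12.1 26.7  1.9] [-0.04 -0.04 -1.79]
[11.3 27.1  1.9] [-0.04 -0.04 -1.79]
```

View pics/scene7.png

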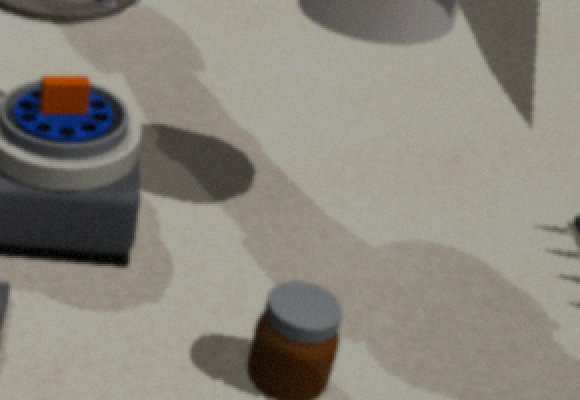

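Emit:
{"method": "apply_moves", "body": {
  "increments": [
    [18, 23, 0, 0, 0, -2, 1],
    [17, 24, 0, 0, 0, -2, 1],
    [17, 24, 0, 0, 0, -2, 1],
    [16, 25, 0, 0, 0, -2, 1],
    [15, 25, 0, 0, 0, -2, 1],
    [14, 25, 0, 0, 0, -2, 1],
    [14, 26, 0, 0, 0, -2, 1],
    [13, 20, 0, 0, 0, -2, 1]
  ]
}}

```text
t: 21.65
eef_pos: [0.5387, 0.0994, 0.2884]
tool_rot: [-0.001, 0.999, -0.052, -0.001]
contact_force: [0.1, 0.2, -0.9]
gripper_width: 0.182
```

```bash
python3 plan.py .555 .0414 .265 -5 3
```

```text
t 21.65 p [0.5387 0.0994 0.2884] yaw -5.96 tilt 0.2 F [ 0.1  0.2 -0.9] T [0.03 0.01 0.02] g 0.182 q [ 0.16  0.26 -0.54  1.76  0.14  1.16 -0.53]
total tool mm [22.3 56.1 23.2] rv [-0.14  0.14 -0.96]
[ 7.4 18.7  7.7] [-0.05  0.05 -0.32]
[ 7.3 18.7  7.7] [-0.05  0.05 -0.32]
[ 7.2 18.8  7.8] [-0.05  0.05 -0.32]
```

Emit:
{"method": "apply_moves", "body": {
  "increments": [
    [5, 12, 0, 0, 0, -0.2, 1],
    [5, 14, 2, 0, 0, -0.2, 1],
    [5, 14, 3, 0, 0, 0, 1],
    [4, 9, 4, 0, 0, 0, 1],
    [2, 4, 5, 0, 0, 0, 1],
    [0, 0, 5, 0, 0, 0, 1],
    [0, 0, 3, 0, 0, 0, 1],
    [0, 0, 0, 0, 0, 0, 1]
  ]
}}

```text
t: 22.65
eef_pos: [0.5533, 0.0426, 0.2627]
tool_rot: [-0.002, 0.999, -0.048, -0.003]
contact_force: [0.3, 0.1, -1.7]
gripper_width: 0.179
```

```bash
python3 plan.py .555 .0414 .25 -5 1
python3 - <<'E'
from wfit import *
n="wrist"
c=imaging.get_calibration(n); np.savez(n+"8.npz",**c); o=bot.get_obs(); im=imaging.read_camera(n)[:,:,::-1].copy(); cv2.imwrite(f"pics/{n}8.png",im)
E
```

```text
t 22.65 p [0.5533 0.0426 0.2627] yaw -5.55 tilt 0.4 F [ 0.3  0.1 -1.7] T [ 0.05 -0.01  0.04] g 0.179 q [ 0.23  0.3  -0.51  1.78  0.16  1.11 -0.43]
total tool mm [ 1.9  1.1 12.7] rv [-0.16  0.36 -0.55]
[ 1.9  1.1 12.7] [-0.16  0.36 -0.55]
```

View pics/wrist8.png

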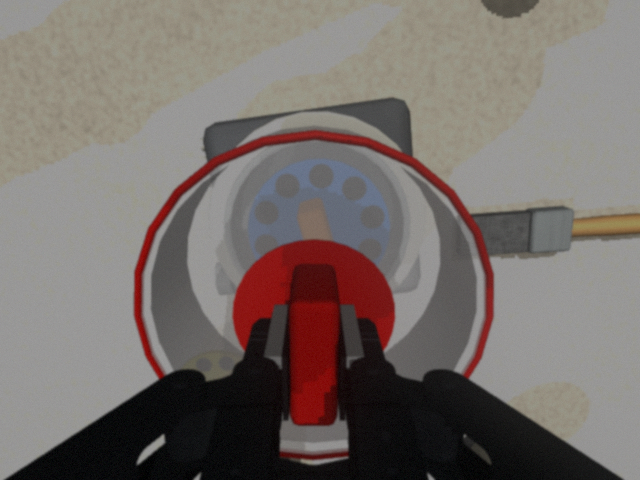

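Run:
```python
from wfit import *
im=cv2.imread("pics/wrist8.png"); c=dict(np.load("wrist8.npz"))
red=im.copy(); 
for f in (0,1): arc(c,im,(.5533,.0426),.0705,.2553,-1,free=f,th=25,dr=.005,ang=lambda a:0<a<180); arc(c,im,(.5533,.0426),.0705,.2553,1,free=f,th=25,dr=.005,ang=lambda a:0<a<180)
```

```text
r 0.0705 z 0.2553 [0.553  0.0385] n 119 med 0.0008
r 0.0705 z 0.2553 [0.553  0.0426] n 119 med 0.0002
r 0.0705 z 0.2553 [0.5529 0.0427 0.067 ] n 119 med 1e-05
r 0.0705 z 0.2553 [0.553  0.043  0.0702] n 119 med 0.00022
```

Emit:
{"method": "apply_moves", "body": {
  "increments": [
    [1.5, 1, 6, -0.1, 0.3, -0.5, 1],
    [0, 0, 8, 0, 0, 0, 1],
    [0, 0, 10, 0, 0, 0, 1],
    [0, 0, 10, 0, 0, 0, 1],
    [0, 0, 9, 0, 0, 0, 1],
    [0, 0, 6, 0, 0, 0, 1],
    [0, 0, 3, 0, 0, 0, 1],
    [0, 0, 0, 0, 0, 0, 1]
  ]
}}

```text
t: 23.7
eef_pos: [0.5546, 0.0419, 0.2069]
tool_rot: [-0.001, 0.999, -0.043, -0.001]
contact_force: [-0.2, 0.6, -1.1]
gripper_width: 0.174
```

```bash
python3 plan.py .5548 .0415 .1825 -5 1
```

```text
t 23.7 p [0.5546 0.0419 0.2069] yaw -4.98 tilt 0.09 F [-0.2  0.6 -1.1] T [-0.01 -0.03 -0.02] g 0.174 q [ 0.22  0.35 -0.5   1.84  0.2   1.   -0.45]
total tool mm [ 0.3  0.4 24.4] rv [-0.06  0.07  0.02]
[ 0.3  0.4 24.4] [-0.06  0.07  0.02]
```

Emit:
{"method": "apply_moves", "body": {
  "increments": [
    [0.2, 0.4, 3, 0, 0, 0, 1],
    [0, 0, 4, 0, 0, 0, 1],
    [0, 0, 4, 0, 0, 0, 1],
    [0, 0, 3, 0, 0, 0, 1],
    [0, 0, 2, 0, 0, 0, 1],
    [0, 0, 2, 0, 0, 0, 1],
    [0, 0, 1, 0, 0, 0, 1],
    [0, 0, 0, 0, 0, 0, 1]
  ]
}}

```text
t: 24.7
eef_pos: [0.5553, 0.0416, 0.1873]
tool_rot: [-0.001, 0.999, -0.043, 0.0]
contact_force: [0.5, -0.1, -2.4]
gripper_width: 0.18
```

```bash
python3 plan.py .5548 .0415 .1825 -5 1
```

```text
t 24.7 p [0.5553 0.0416 0.1873] yaw -4.98 tilt 0.08 F [ 0.5 -0.1 -2.4] T [ 0.04  0.   -0.04] g 0.18 q [ 0.21  0.38 -0.5   1.86  0.21  0.96 -0.46]
total tool mm [-0.5  0.1  4.8] rv [-0.07 -0.02  0.02]
[-0.5  0.1  4.8] [-0.07 -0.02  0.02]
```

The skirt is past the rim with no contact. Lowering the last 5 mm gently.

Emit:
{"method": "apply_moves", "body": {
  "increments": [
    [-0.4, 0, 1, 0, 0, 0, 1],
    [0, 0, 1, 0, 0, 0, 1],
    [0, 0, 1, 0, 0, 0, 1],
    [0, 0, 1, 0, 0, 0, 1],
    [0, 0, 1, 0, 0, 0, 1],
    [0, 0, 0.5, 0, 0, 0, 1],
    [0, 0, 0.5, 0, 0, 0, 1],
    [0, 0, 0, 0, 0, 0, 1]
  ]
}}

```text
t: 25.7
eef_pos: [0.555, 0.0416, 0.1838]
tool_rot: [-0.0, 0.999, -0.044, 0.001]
contact_force: [-0.6, -0.1, 0.1]
gripper_width: 0.179
```

```bash
python3 plan.py .5548 .0415 .1825 -5 1
```

```text
t 25.7 p [0.555  0.0416 0.1838] yaw -5.01 tilt 0.09 F [-0.6 -0.1  0.1] T [0.06 0.22 0.05] g 0.179 q [ 0.21  0.38 -0.49  1.86  0.22  0.95 -0.47]
total tool mm [-0.2  0.1  1.3] rv [-0.01 -0.08 -0.01]
[-0.2  0.1  1.3] [-0.01 -0.08 -0.01]
```

Emit:
{"method": "apply_moves", "body": {
  "increments": [
    [0, 0, 0.8, 0, 0, 0, 1],
    [0, 0, 0.8, 0, 0, 0, 1],
    [0, 0, 0.8, 0, 0, 0, 1],
    [0, 0, 0, 0, 0, 0, 1],
    [0, 0, 0, 0, 0, 0, 1],
    [0, 0, 0, 0, 0, 0, 1],
    [0, 0, 0, 0, 0, 0, 1],
    [0, 0, 0, 0, 0, 0, 1]
  ]
}}

```text
t: 26.7
eef_pos: [0.5551, 0.0416, 0.1838]
tool_rot: [0.0, 0.999, -0.044, 0.001]
contact_force: [-2.9, -0.6, 3.0]
gripper_width: 0.181
```

```bash
python3 plan.py .5548 .0415 .1825 -5 1
```

```text
t 26.7 p [0.5551 0.0416 0.1838] yaw -5.02 tilt 0.11 F [-2.9 -0.6  3. ] T [-0.    0.47  0.05] g 0.181 q [ 0.21  0.38 -0.49  1.86  0.22  0.95 -0.47]
total tool mm [-0.3  0.1  1.3] rv [ 0.04 -0.1  -0.02]
[-0.3  0.1  1.3] [ 0.04 -0.1  -0.02]
```

Emit:
{"method": "apply_moves", "body": {
  "increments": [
    [0, 0, 0, 0, 0, 0, -1],
    [0, 0, 0, 0, 0, 0, -1],
    [0, 0, 0, 0, 0, 0, -1],
    [0, 0, 0, 0, 0, 0, -1],
    [0, 0, 0, 0, 0, 0, -1],
    [0, 0, -15, 0, 0, 0, -1],
    [0, 0, -25, 0, 0, 0, -1],
    [0, 0, -30, 0, 0, 0, -1]
  ]
}}

```text
t: 27.7
eef_pos: [0.5543, 0.0417, 0.2549]
tool_rot: [0.0, 0.999, -0.044, -0.001]
contact_force: [0.5, 0.1, 0.4]
gripper_width: 1.0
```

Emit:
{"method": "apply_moves", "body": {
  "increments": [
    [0, 0, -10, 0, 0, 0, -1],
    [0, 12, 0, 0, 0, 0, -1],
    [0, 20, 0, 0, 0, 0, -1],
    [0, 20, 0, 0, 0, 0, -1],
    [0, 10, 0, 0, 0, 0, -1],
    [0, 0, 0, 0, 0, 0, -1],
    [0, 0, 0, 0, 0, 0, -1],
    [0, 0, 0, 0, 0, 0, -1]
  ]
}}

```text
t: 28.7
eef_pos: [0.5477, -0.0234, 0.2643]
tool_rot: [0.0, 0.999, -0.043, -0.001]
contact_force: [1.2, -0.2, 0.1]
gripper_width: 0.998
```

```bash
python3 plan.py .5548 .0415 .1825 -5 1
python3 - <<'E'
from wfit import *
n="wrist"
c=imaging.get_calibration(n); np.savez(n+"9.npz",**c); im=imaging.read_camera(n)[:,:,::-1].copy(); cv2.imwrite(f"pics/{n}9.png",im)
s=imaging.read_camera("scene")[:,:,::-1]; cv2.imwrite("pics/scene9.png",s)
cs=imaging.get_calibration("scene"); np.savez("scene9.npz",**cs)
cv2.imwrite("pics/scene9z.png",cv2.resize(s[130:290,300:460],None,fx=3.6,fy=3.6,interpolation=cv2.INTER_CUBIC))
for f in (0,1): arc(c,im,(.5545,.0416),.0705,.175,1,free=f,th=25,dr=.008); arc(c,im,(.5545,.0416),.077,.115,-1,free=f,th=30)
E
```

```text
t 28.7 p [ 0.5477 -0.0234  0.2643] yaw -4.98 tilt 0.12 F [ 1.2 -0.2  0.1] T [ 0.06 -0.02 -0.03] g 0.998 q [ 0.33  0.28 -0.48  1.79  0.14  1.11 -0.29]
total tool mm [  1.6 -65.3  81.7] rv [0.02 0.12 0.02]
[  1.6 -65.3  81.7] [0.02 0.12 0.02]
r 0.0705 z 0.175 [0.5548 0.0407] n 190 med 0.0004
r 0.077 z 0.115 [0.5563 0.054 ] n 135 med 0.00263
r 0.0705 z 0.175 [0.5548 0.0411 0.071 ] n 189 med 0.00018
r 0.077 z 0.115 [0.5548 0.0395 0.083 ] n 81 med 0.0
```

View pics/wrist9.png

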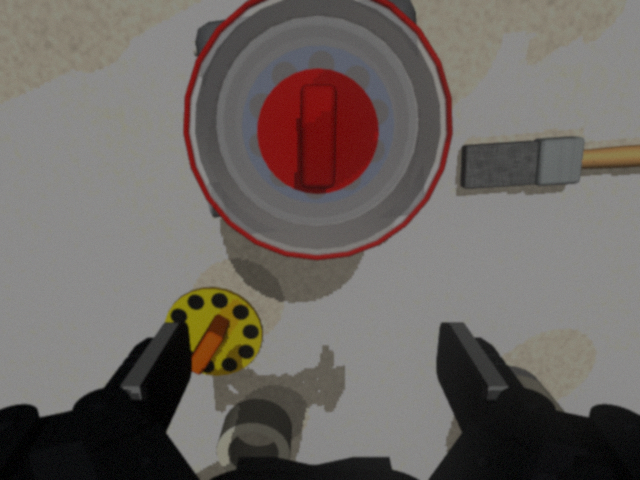

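View pics/scene9z.png

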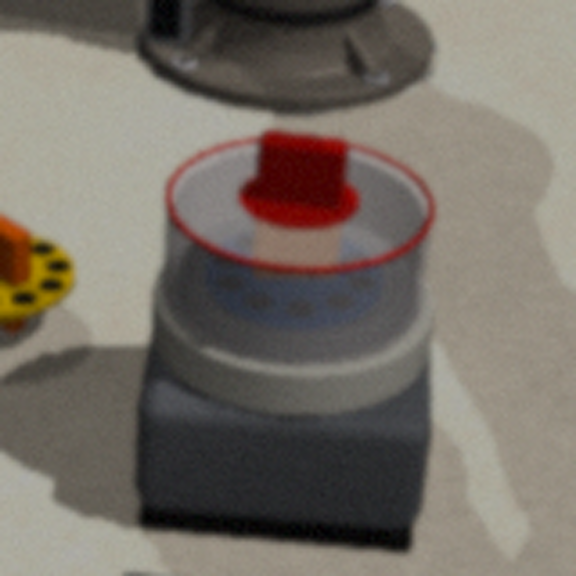

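The lid sits over the drum with its centre about 1 mm from the doser's. One quick level check from the scene camera before handing in.

Run:
```python
from h import *
from scipy.optimize import least_squares
C=[]
for n in ("scene","wrist"):
    c=dict(np.load(n+"9.npz")); im=cv2.imread(f"pics/{n}9.png"); H,S,V=cv2.split(cv2.cvtColor(im,cv2.COLOR_BGR2HSV))
    m=((H<6)|(H>173))&(S>110)
    if n=="scene": m[:165]=0;m[210:]=0;m[:,:340]=0;m[:,425:]=0
    else: m[300:]=0;m[:,:170]=0;m[:,460:]=0
    p=cv2.convexHull(np.argwhere(m)[:,::-1].astype(np.int32))[:,0]
    if n=="wrist": p=p[p[:,1]>3]
    else: p=p[p[:,1]>178]
    C.append((c,p))
def f(x,k):
    c,p=C[k]; T=c["extrinsics"]; o=T[:3,3]; nrm=np.array([x[3],x[4],1.]); ctr=x[:3]; out=[]
    for q in p:
        d=T[:3,:3]@np.linalg.inv(c["K"])@np.array([*q,1.]); P=o+d*((ctr-o)@nrm)/(d@nrm); out.append(np.linalg.norm(P-ctr)-.0705)
    return np.array(out)
for k,n in ((0,"scene"),(1,"wrist")):
    s=least_squares(lambda x:f(x,k),[.5545,.0415,.175,0,0],loss="soft_l1",f_scale=.0005)
    s0=least_squares(lambda x:f(np.r_[x,0,0],k),[.5545,.0415,.175],loss="soft_l1",f_scale=.0005)
    print(n,len(C[k][1]),s.x.round(4),"level fit",s0.x.round(4),"rms",np.sqrt((s.fun**2).mean()).round(5),np.sqrt((s0.fun**2).mean()).round(5))
o=bot.get_obs(); print(o["t"],o["joint_vel"].round(3))
```

```text
scene 16 [ 0.5481  0.042   0.1706  0.0127 -0.0059] level fit [0.5473 0.0417 0.1693] rms 0.00036 0.00041
wrist 57 [ 0.5532  0.0432  0.1762 -0.0771  0.091 ] level fit [0.5549 0.0411 0.176 ] rms 0.00017 0.0002
28.8 [ 0.001 -0.002  0.002 -0.001  0.001  0.002  0.001]
```

```bash
python3 -c "
from station import bot
print(bot.hand_in())"
```

```text
the job is handed in; nothing more can be done
None
```

I put the blue wheel home in the doser, set the clear lid on the ledge and handed the job in at about 29 s; no verdict is reported.

**Wheel:** I lowered it into the collar until the key rode on the socket at about 3.5 N. Turning it about 10° under light pressure dropped the key about 9.4 mm, against a nominal 10 mm. In the wrist view afterwards, the handle matched the home height and sat within about 1 mm of the doser's axis.

**Lid:** It came down over the drum without catching and came to rest on the ledge at about 3 N. After release its centre was about 1 mm from the axis.

**Jar, can, brush and saucer:** I did not touch any of them.

**Checks that disagreed:**
- **Lid height:** With the lid assumed level, the wrist view put its red edge at 176 mm (175 is nominal). The scene view gave 169 mm, with its x about 7 mm off; I judged that fit too weak to trust, as it used only 16 points.
- **Lid tilt:** Tilt is poorly resolved. With tilt left free, the wrist fit gave about 0.12 rad and the scene fit about 0.014 rad, but neither fitted noticeably better than a level lid.
- **Resting height:** At contact the gripper stood 1.4 mm higher than expected. That would put the lid's handle at about 194.4 mm, still inside the allowed 189–196.5 mm.
- **Camera offset:** The top camera differed from the wrist camera by about 2 mm in x, so I used the wrist camera.

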